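Close up the leak-test box on a loaded bottle

ROBOT

A 7-joint arm with a two-finger parallel gripper is mounted at the origin on the work surface. World frame = base frame: x ahead of the robot, y to its left, z up, the work surface at z = 0. Lengths are in m, angles in rad, forces in N, time in s.
With the tool pointing down it reaches from about 0.425 to 1.025 m from the base axis. Payload 3.6 kg.
Tool frame: the origin (TCP) lies midway between the tips of the shut fingers; the grasp point (between the pads) lies 19 mm behind it (manip.tcp_to_grasp is the distance from the TCP to the grasp point, in m); z points along the fingers, y is the direction in which the jaws open and shut (so a half turn about z gives the same grasp; the last joint's range is limited). The gripper opens to 85 mm and grips with 20 to 120 N. Pads are 22 mm wide; open, the fingers measure 114 mm over their backs; the gripper's body (76 mm by 85 mm) begins 54 mm behind the grasp point. The pads swing forward as they close: fully open they stand 13 mm farther back than shut.
Start: joints at [1.208, 0.591, 0.048, 1.609, -0.033, 0.943, -0.034], TCP at [0.193, -0.699, 0.231] pointing down, gripper open.
Joint ranges: [-2.69, 2.69], [-0.47, 2.24], [-1.27, 1.36], [0.19, 2.51], [-1.53, 4.68], [0.08, 2.07], [-3.09, 3.09]. Speed limits (rad/s): [2.57, 2.57, 3.14, 3.14, 3.14, 3.14, 3.14].

INTERFACE

Orientations are given as a unit quaternion [w, x, y, z].
In Python, from bench import manip gives the robot as it stands. The module is installed in compiled form; this text tells all that it offers.
- The arm moves only by the tool send_rows, never from a script. Its argument "plan" is a list of rows, each an object of numbers: "dx", "dy", "dz": the shift along the tool's x, y, z normalised to -1 to 1, where 1 is 60 cm; "wx", "wy", "wz": the turn, a rotation vector about the tool's x, y, z normalised to -1 to 1, where 1 is pi rad; "claw": the opening, from 0 (shut) to 1 (fully open). A call has exactly 5 rows; each row is the pose to reach, as a shift and turn from the pose measured when the call began, along the tool's axes at that moment, turning the shorter way round; what a row does not reach only later rows make up. A row lasts 1/10 s, in which the tool goes at most 50 mm and 8.59 degrees, less where a joint would pass 70% of its speed; a pose out of reach is approached as far as the arm can. A call with a number of a shift or a turn outside -1 to 1 is refused whole. A call with a gripper value outside its range is refused whole. The fingers move at their own pace and stop on an object; "force" is the grip in N (left out, the last holds). Time passes only in rows, so rows that repeat a pose let the fingers close, or fill a call up. It gives the time, the measured TCP pose, the force and the opening at its end, in the units of the state.
- manip.get_state(): the state, without advancing time (a new reading comes with each control period).
- manip.capture(name): name is "scene" or "top" or "wrist"; returns (picture, depth): 420x560x3 uint8, red, green, blue; 420x560 float32, m along the optical axis (not along the pixel's ray), 0 where there is no reading.
- manip.camera_info(name): a dict with "camera_matrix" (3x3 intrinsics, pixels), "view" (4x4, takes a point from world to camera coordinates). Camera axes: x right, y up, looking along -z (the intrinsics and any distortion apply to the point x, -y, -z); pixel columns grow to the right and rows downward; lengths in m; the calibration is good to about 2 mm. The wrist camera is an equidistant fisheye: a pixel r from the principal point sees the ray r / f radians off the axis. A picture is of the moment at which its call begins: read the wrist's pose just before it. camera_info takes no time and is no camera call; for the wrist camera it gives the pose at the moment of the call.
- manip.hand_in(): hands the job in, once; it reports no verdict.
The state is a dict: "clock": time; "qpos": joint angles; "dq": joint speeds; "effort": joint torques, N m; "position": TCP position; "ee_rot": TCP orientation; "force": force on the tool from outside, world axes, zero at the start; "moment": the same for the moment, N m; "opening": opening from 0.0 (shut) to 1.0 (fully open).
Only numpy, scipy, OpenCV 4.12 (cv2) and the standard library are available. Lean on these libraries where they do the work, as an engineer would, in place of code of your own. Each camera call takes 0.05 s, during which the arm holds its last target.

TASK

Lay the square bottle that is lying on the table gently on its side between the grey ribs inside the sloping leak-test box, then put the loose lid squarely on the box so that it sits fully home all round. Then swing the hold-down clamp all the way down so that its sprung foot presses on the lid, let go, and leave the other bottles, label rolls, marker and stopper where they are.

Things in the scene. Friction and masses are not known exactly. Their poses are not given: they have to be found in the camera images.
- box: Open aluminium box fixed at a 30 degree slope, mouth facing up and towards the robot; its place and yaw vary. Origin: centre of its underside. x up the slope (away from the robot), y level along its length, z out of the mouth square to the slope. Outside 146 (x) x 196 (y) x 74 (z) mm; walls and floor 8 mm. The clamp bracket stands outside the upper wall: x 88 to 118, y -21 to 21, up to z 107 mm.
- box_bay (a point): Centre of the box's inner floor, z = 8 mm in the frame of box. Four grey ribs on the floor, 18 mm high, 6 mm thick, leave a bay for the bottle 66 mm wide in x (-33 to 33 mm); they span y = 30 to 75 and -30 to -75 mm, so the middle 60 mm is free for fingers.
- box_mouth (a point): Centre of the box's mouth, level with the rim, z = 74 mm in the frame of box. The opening is 130 (x) x 180 (y) mm.
- bottle: Loose stoppered bottle of dark amber glass, square body, lying on its side, about 0.45 kg. Origin: middle of its length, on its underside. x along it towards the neck, z up. Body 56 x 56 mm, from x = -79 to 41 mm; then shoulder, neck and 28 mm wooden stopper to x = 79 mm. Centre of mass near x = -12 mm. It may lie either way round in the box.
- bottle_mid (a point): Point on the bottle's axis at the middle of its length, 28 mm above its origin as it lies.
- lid: Loose aluminium lid, about 0.4 kg, lying flat, grip up. Origin: centre of the underside of its locating rim. Plate 150 (x) x 200 (y) mm from z = 8 to 16 mm; below it (z = 0 to 8) a grey rim 124 x 174 mm outside that goes into the box's mouth with 3 mm play each side. Fits either way round; home, its origin is at x = 0, y = 0 (within the play), z = 66 mm in the frame of box.
- lid_bar (a point): Point on the lid's upright black grip bar, 38 mm above the lid's origin. The bar is 14 mm thick (lid x), 80 mm long (lid y), over the lid's centre, from z = 16 to 50 mm above the lid's origin.
- clamp (a joint): Hold-down clamp, rad: 0 fully down, grows as it swings up and away from the robot; starts at 1.6 to 1.85. Turns about the box's y through box_hinge; stays where left (friction 0.6 N m). Its short arm has a sprung rubber foot 50 mm from the hinge that meets the seated lid at 0.10 rad; down to 0 its spring (1.5 N/mm) gives 5 mm. Takes 8 to 10 N at the lever's end.
- box_hinge (a point): The clamp's hinge, at x = 103, y = 0, z = 94 mm in the frame of box.
- clamp_grip (a point): Middle of the black end of the clamp's lever, 115 mm from the hinge. The black end runs from 75 to 135 mm from the hinge, 20 mm wide (box y), 14 mm thick. With the clamp at q the lever points from the hinge along (-cos(0.489+q), 0, sin(0.489+q)) in the frame of box.
- tall_bottle_a: Bystander: round bottle, 74 mm across, 214 mm tall, standing. Origin: centre of its underside.
- tall_bottle_b: Bystander: as tall_bottle_a. Origin: centre of its underside.
- tall_bottle_c: Bystander: as tall_bottle_a. Origin: centre of its underside.
- label_roll_a: Bystander: paper label roll lying flat, 110 mm across, 55 mm high, 72 mm hole. Origin: centre of its underside.
- label_roll_b: Bystander: smaller paper label roll lying flat, 90 mm across, 45 mm high. Origin: centre of its underside.
- marker: Bystander: marker pen lying flat, 135 mm long, 18 mm thick. Origin: centre of its underside.
- stopper: Bystander: wooden-headed stopper standing on its head, 34 mm across, 40 mm high. Origin: centre of its underside.
Things that resemble listed ones, but are neither listed nor needed, are in the scene too. Leave any yellow look-alike of the bottle alone. What is shaped like the lid but yellow is not meant.

How it is judged:
On the way, in this order (a step that is already met when the one before it is completed fails the run):
1. the bottle lies in the bay between the ribs (x of bottle_mid in the frame of box between -0.012 and 0.012 m and y of bottle_mid in the frame of box between -0.014 and 0.014 m and z of bottle_mid in the frame of box between 0.03 and 0.042 m and angle between the x axis of bottle and the y axis of box, either way round below 0.15 rad), for 0.2 s.
2. the lid sits home on the box, with the bottle inside (all of step 1 and x of lid in the frame of box between -0.006 and 0.006 m and y of lid in the frame of box between -0.006 and 0.006 m and z of lid in the frame of box between 0.062 and 0.0685 m and angle between the z axis of lid and the z axis of box, either way round below 0.03 rad and angle between lid's own z axis and vertical below 0.9 rad), for 0.2 s.
3. the clamp is fully down on the lid (x of lid in the frame of box between -0.006 and 0.006 m and y of lid in the frame of box between -0.006 and 0.006 m and z of lid in the frame of box between 0.062 and 0.0685 m and angle between the z axis of lid and the z axis of box, either way round below 0.03 rad and angle between lid's own z axis and vertical below 0.9 rad and value of joint clamp below 0.05 rad), for 0.2 s.
At the end, for the whole second after the job is handed in: Bottle on the box floor between the ribs (middle within 12 mm across, 14 mm along, 0.15 rad), lid home (centred within 6 mm, under 2.5 mm proud, flat within 0.03 rad), clamp within 0.05 rad of fully down, its foot pressing the lid with over 2 N; bottle and lid at rest (all of step 1 and all of step 3 and contact force between clamp and lid above 2 N and linear speed of each of lid, bottle below 0.02 m/s); the robot touches nothing.
It fails at once if the glass bottle is dropped or knocked hard against the box (over 100 N) (contact force between bottle and stand above 100 N).
It fails at once if a bystander is shifted by more than 40 mm or knocked over (distance of any of tall_bottle_a, tall_bottle_b, tall_bottle_c, label_roll_a, label_roll_b, marker, stopper from where it was at the start of the episode above 0.04 m or angle between any of tall_bottle_a, tall_bottle_b, tall_bottle_c, label_roll_a, label_roll_b, stopper's own z axis and vertical above 0.5 rad).
It also fails if it takes over 72 s, if anything falls off the work surface, if the arm or the gripper's body presses on something with over 40 N, if the wrist force passes 120 N, or if a joint passes its speed limit or range.

## Working session

There is one attempt and no reset: what is moved stays moved. The work goes in short steps, Python scripts to look and compute and a tool call to move; the robot and the scene stay as the last step left them, time stands still between calls to the robot, and variables do not carry over. Pictures are saved under pics/ and viewed, and the job is handed in when it is done.

Besides the shell and the picture viewer there is one more tool, called in YAML: its name, and indented under it one key for each argument. send_rows: Moves the arm, as the interface text tells. Its arguments: {"type":"object","properties":{"plan":{"type":"array","items":{"type":"object","properties":{"dx":{"type":"number"},"dy":{"type":"number"},"dz":{"type":"number"},"wx":{"type":"number"},"wy":{"type":"number"},"wz":{"type":"number"},"claw":{"type":"number"}}}},"force":{"type":"number"}},"required":["plan"]}

```bash
mkdir -p pics; cat > h.py <<'E'
import numpy as np, cv2
from bench import manip
from scipy.spatial.transform import Rotation as R
def q2R(q): return R.from_quat([q[1],q[2],q[3],q[0]])
def snap(name,fn):
    ci=manip.camera_info(name); im,d=manip.capture(name)
    cv2.imwrite('pics/%s.png'%fn,cv2.cvtColor(im,cv2.COLOR_RGB2BGR)); np.savez('pics/%s.npz'%fn,im=im,d=d,K=ci['camera_matrix'],V=ci['view'])
    return im,d,ci
def load(fn):
    z=np.load('pics/%s.npz'%fn); return z['im'],z['d'],z['K'],z['V']
def cloud(fn):
    im,d,K,V=load(fn); K=np.array(K);h,w=d.shape
    u,v=np.meshgrid(np.arange(w),np.arange(h))
    x=(u-K[0,2])/K[0,0]*d; y=(v-K[1,2])/K[1,1]*d
    P=np.stack([x,-y,-d,np.ones_like(d)],-1)@np.linalg.inv(V).T
    P=P[...,:3]; P[d==0]=np.nan
    return im,P
E
python3 - <<'E'
from h import *
print(manip.get_state())
for n in('scene','top','wrist'):
    im,d,ci=snap(n,n+'0'); print(n,ci)
E
```

```text
{'clock': 0.0, 'qpos': array([ 1.20750858,  0.59212836,  0.04831228,  1.60980872, -0.03325621,
        0.94266683, -0.03369241]), 'dq': array([ 0.00038943, -0.0004189 ,  0.00047111, -0.00164117, -0.00059292,
       -0.00081338,  0.00126304]), 'effort': array([-4.09137801e-04, -5.48693669e+01,  1.54662274e+00, -1.98126286e+01,
        9.42144950e-03,  8.50740471e-03, -2.63681471e-05]), 'position': array([ 0.1930062 , -0.69799982,  0.23013969]), 'ee_rot': array([-1.07924543e-03,  9.90908015e-01,  1.34536569e-01, -2.31221665e-04]), 'force': array([-0.698273  ,  0.69054033, -0.04984513]), 'moment': array([0.0227956 , 0.07698579, 0.02294164]), 'opening': 1.0000425739854648}
scene {'camera_matrix': array([[465.17196992,   0.        , 274.47104052],
       [  0.        , 465.17196992, 204.88010227],
       [  0.        ,   0.        ,   1.        ]]), 'view': array([[-0.47327782,  0.8808524 , -0.01035211,  0.22669257],
       [-0.73108927, -0.38620059,  0.56245674,  0.26163154],
       [ 0.49144338,  0.27376662,  0.82676191, -1.735649  ],
       [ 0.        ,  0.        ,  0.        ,  1.  
[... 174 characters left out ...]
.        ]]), 'view': array([[ 0.01504762, -0.99988033, -0.00359162, -0.01007648],
       [ 0.99631708,  0.01469055,  0.08447755, -0.47085447],
       [-0.08441468, -0.00484958,  0.99641891, -1.08882256],
       [ 0.        ,  0.        ,  0.        ,  1.        ]])}
wrist {'camera_matrix': array([[325.1922621 ,   0.        , 281.29559619],
       [  0.        , 325.1922621 , 206.14679272],
       [  0.        ,   0.        ,   1.        ]]), 'view': array([[ 0.2671676 , -0.9636473 , -0.00231498, -0.72251413],
       [ 0.91645488,  0.2548248 , -0.30850409,  0.04075568],
       [ 0.29787905,  0.08030072,  0.9512202 , -0.3806664 ],
       [ 0.        ,  0.        ,  0.        ,  1.        ]])}
```

View pics/scene0.png

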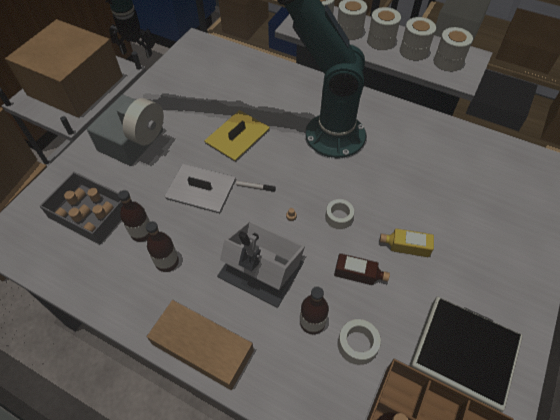

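View pics/top0.png

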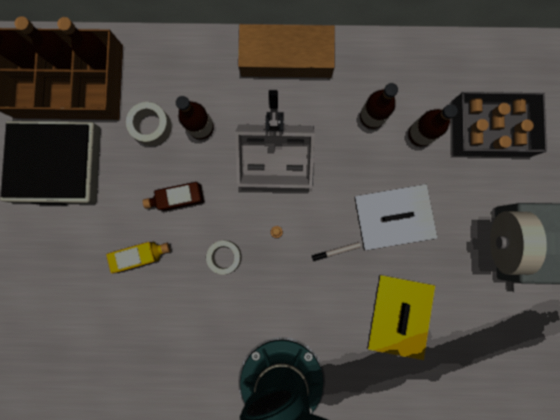

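View pics/wrist0.png

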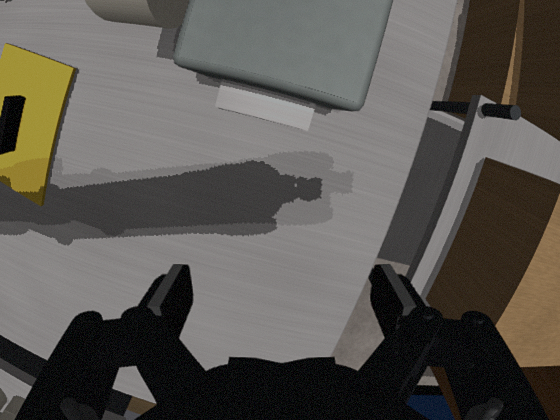

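The amber bottle is at top (178,196) with its neck at (150,203). Its look-alikes are the yellow bottle at (135,257) and the round bottles at (195,118), (378,107) and (428,128). The aluminium lid is at (397,216), and the yellow one at (403,315) is not meant. The box is at (275,160) with its lever at (273,100). I'll measure these and take a close crop.

```bash
python3 - <<'E'
from h import *
im,P=cloud('top0')
ims,Ps=cloud('scene0')
def pr(n,v,u):
    print(n,np.round(P[v,u],4))
for n,u,v in [('bottle top',178,196),('neck',150,203),('lid plate',380,235),('lidbar',397,216),('boxfloor',275,165),('lever',273,100),('stopper',277,232),('tableA',300,280),('roll',223,243),('tallA',185,103),('corner',243,187),('corner',310,187),('c',242,134),('c',310,134)]: pr(n,v,u)
a=cv2.resize(cv2.imread('pics/top0.png')[80:280,90:460],None,fx=2.1,fy=2.1,interpolation=cv2.INTER_CUBIC)
cv2.imwrite('pics/crop1.png',a)
# bottle: points 
z=P[...,2];
def box(Pm,m): 
    p=Pm[m][:,:2].astype(np.float32); r=cv2.minAreaRect(p*1000); return r,len(p)
b=(slice(180,215),slice(138,208))
m=np.zeros(z.shape,bool); m[b]=True
for lo,hi in[(0.05,0.07),(0.012,0.07)]:
    print('bottle',box(P,m&(z>lo)&(z<hi)))
m=np.zeros(z.shape,bool); m[180:255,350:442]=True
print('lid',box(P,m&(z>0.009)&(z<0.025)),np.nanmedian(z[m&(z>0.009)&(z<0.025)]))
print('bar',box(P,m&(z>0.04)&(z<0.06)))
m=np.zeros(z.shape,bool); m[180:255,300:354]=True
print('marker',box(P,m&(z>0.008)&(z<0.025)))
print('table z',np.nanmedian(z[260:300,280:340]),np.nanmedian(Ps[180:200,420:480,2]))
E
```

```text
bottle top [0.4879 0.2796 0.0556]
neck [0.4697 0.3585 0.0387]
lid plate [ 0.3936 -0.2625  0.016 ]
lidbar [ 0.4439 -0.2999  0.0499]
boxfloor [0.5786 0.0252 0.0337]
lever [0.6687 0.0238 0.2925]
stopper [0.3971 0.0166 0.0399]
tableA [ 0.2682 -0.0474  0.0013]
roll [0.3659 0.1593 0.0414]
tallA [0.6874 0.2296 0.211 ]
corner [ 0.5217  0.1145 -0.0019]
corner [ 0.5149 -0.0682  0.0713]
c [0.6345 0.1044 0.1423]
c [ 0.6374 -0.063   0.1403]
bottle (((488.8240661621094, 284.359130859375), (55.45443344116211, 119.15940856933594), 12.584554672241211), 904)
bottle (((485.37994384765625, 302.865234375), (57.28579330444336, 158.2032470703125), 12.440971374511719), 1195)
lid (((440.2416687011719, -287.46875), (149.90101623535156, 238.40469360351562), 10.345112800598145), 3856) 0.013733958979711192
bar (((443.33868408203125, -305.1387939453125), (13.49917221069336, 80.06866455078125), 10.271939277648926), 158)
marker (((441.5937805175781, -134.33489990234375), (203.49447631835938, 102.20338439941406), 3.6908745765686035), 166)
table z -0.002198209079641633 0.001056536964051502
```

View pics/crop1.png

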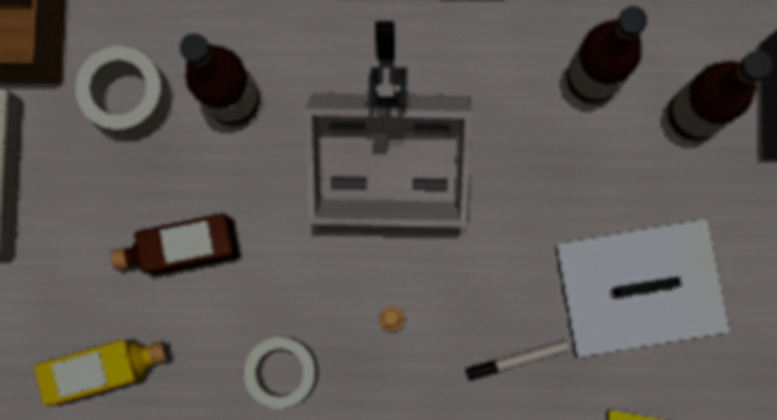

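```bash
cat >> h.py <<'E'
def boxR(yaw): return R.from_euler('ZY',[yaw,-np.pi/6]).as_matrix()
E
python3 - <<'E'
from h import *
from scipy.optimize import least_squares
def fit(fn,x0,roi=None):
    im,P=cloud(fn); p=P.reshape(-1,3); p=p[~np.isnan(p).any(1)]
    o=np.array(x0[:3]);yaw=x0[3]
    for it in range(15):
        B=boxR(yaw); l=(p-o)@B
        m=(abs(l[:,2]-.074)<.006)&(abs(l[:,0])<.085)&(abs(l[:,1])<.108)&~((l[:,0]>.06)&(abs(l[:,1])<.03))
        q=l[m]
        # signed dist fit to the ring: use rim median lines
        r=cv2.minAreaRect((q[:,:2]*1000).astype(np.float32))
        (cx,cy),(w,h),a=r
        if a>45: a-=90; w,h=h,w
        o=o+B@np.array([cx/1000,cy/1000,np.median(q[:,2])-.074]); yaw+=np.radians(a)*.7
    sl=np.linalg.lstsq(np.c_[q[:,:2],np.ones(len(q))],q[:,2],rcond=None)[0]
    print(fn,np.round(o,4),'yaw',np.degrees(yaw),'size',w,h,len(q),'tilt',sl)
    # floor
    f=(abs(l[:,0])<.03)&(abs(l[:,1])<.025)&(l[:,2]<.03)&(l[:,2]>-.02)
    print(' floor z',np.median(l[f][:,2]),f.sum())
    for e in ('xlo','xhi','ylo','yhi'):pass
    print(' pct',np.percentile(q[:,0],[1,99]),np.percentile(q[:,1],[1,99]))
    return o,yaw
fit('top0',[.576,.022,.043,0])
fit('scene0',[.576,.022,.043,0])
# side-face approach: bottle & lid from scene
im,P=cloud('scene0')
z=P[...,2]
def roi(x0,x1,y0,y1,lo,hi):
    m=(P[...,0]>x0)&(P[...,0]<x1)&(P[...,1]>y0)&(P[...,1]<y1)&(z>lo)&(z<hi)
    return cv2.minAreaRect((P[m][:,:2]*1000).astype(np.float32)),m.sum(),np.median(z[m])
print('bot',roi(.42,.55,.19,.40,.05,.07)); print('botall',roi(.42,.55,.19,.40,.012,.07))
print('bar',roi(.36,.52,-.37,-.23,.04,.06)); print('lid',roi(.33,.56,-.42,-.19,.012,.021))
imt,T=cloud('top0')
m=(abs(T[...,1])<.2)&(T[...,0]>.7)&(T[...,2]>.02)&(T[...,0]<1); print('block',np.nanmax(T[m][:,2]),T[m][:,0].min())
for nm,(x,y) in {'lever':(.669,.024)}.items():
    for fn in('top0','scene0'):
        _,Q=cloud(fn); m=(abs(Q[...,0]-.67)<.04)&(abs(Q[...,1]-.024)<.03)&(Q[...,2]>.2); print(fn,np.percentile(Q[m],[2,50,98],axis=0))
E
```

```text
top0 [nan nan nan] yaw 0.0 size 0.0 0.0 0 tilt [0. 0. 0.]
 floor z nan 0
  return _methods._mean(a, axis=axis, dtype=dtype,
  ret = ret.dtype.type(ret / rcount)
Traceback (most recent call last):
IndexError: index -1 is out of bounds for axis 0 with size 0
```

```bash
cat > fit.py <<'E'
from h import *
def fit(fn,x0,n=25):
    im,P=cloud(fn); p=P.reshape(-1,3); p=p[~np.isnan(p).any(1)]
    o=np.array(x0[:3],float);yaw=x0[3]
    for it in range(n):
        B=boxR(yaw); l=(p-o)@B
        m=(abs(l[:,2]-.074)<.007)&(abs(l[:,0])<.085)&(abs(l[:,1])<.108)&~((l[:,0]>.055)&(abs(l[:,1])<.03))
        q=l[m]
        (cx,cy),(w,h),a=cv2.minAreaRect((q[:,:2]*1000).astype(np.float32))
        if a>45: a-=90; w,h=h,w
        o=o+B@np.array([cx/1000,cy/1000,np.median(q[:,2])-.074])*.7; yaw+=np.radians(a)*.7
    sl=np.linalg.lstsq(np.c_[q[:,:2],np.ones(len(q))],q[:,2],rcond=None)[0]
    print(fn,np.round(o,4),'yaw',np.degrees(yaw),'size',w,h,len(q),'tilt',sl)
    f=(abs(l[:,0])<.03)&(abs(l[:,1])<.025)&(l[:,2]<.03)&(l[:,2]>-.02)
    if f.sum(): print(' floor z',np.median(l[f][:,2]),f.sum())
    return o,yaw,l
if __name__=='__main__':
    fit('top0',[.613,.022,.043,0])
    fit('scene0',[.613,.022,.043,0])
    im,P=cloud('scene0')
    z=P[...,2]
    def roi(x0,x1,y0,y1,lo,hi):
        m=(P[...,0]>x0)&(P[...,0]<x1)&(P[...,1]>y0)&(P[...,1]<y1)&(z>lo)&(z<hi)
        return cv2.minAreaRect((P[m][:,:2]*1000).astype(np.float32)),m.sum(),np.median(z[m])
    print('bot',roi(.42,.55,.19,.40,.05,.07)); print('botall',roi(.42,.55,.19,.40,.012,.07))
    print('bar',roi(.36,.52,-.37,-.23,.04,.06)); print('lid',roi(.33,.56,-.42,-.19,.012,.021))
    imt,T=cloud('top0')
    m=(abs(T[...,1])<.2)&(T[...,0]>.72)&(T[...,2]>.02)&(T[...,0]<1); print('block',np.nanmax(T[m][:,2]),T[m][:,0].min())
    for fn in('top0','scene0'):
        _,Q=cloud(fn); m=(abs(Q[...,0]-.67)<.06)&(abs(Q[...,1]-.024)<.03)&(Q[...,2]>.2); print(fn,np.percentile(Q[m],[2,50,98],axis=0))
E
python3 fit.py
```

```text
top0 [0.6135 0.0256 0.0428] yaw -0.5280174255371092 size 148.6343536376953 196.13096618652344 835 tilt [0.00205504 0.00148823 0.07371128]
 floor z 0.008452364970214538 410
scene0 [0.616  0.0243 0.0447] yaw -0.32644805908203123 size 158.0345458984375 197.16485595703125 613 tilt [-0.0002061   0.00035494  0.07342172]
 floor z 0.010107380297220275 10
bot (((493.0730285644531, 285.9434509277344), (59.376773834228516, 125.24422454833984), 11.522228240966797), np.int64(707), np.float64(0.05658488799417505))
botall (((489.8186950683594, 301.9513854980469), (59.394386291503906, 157.91502380371094), 11.522226333618164), np.int64(1073), np.float64(0.05474992155944003))
bar (((446.6203308105469, -305.5624084472656), (19.364980697631836, 78.94502258300781), 6.402493476867676), np.int64(119), np.float64(0.05004677461364504))
lid (((443.76898193359375, -292.5132751464844), (154.4191436767578, 229.7621307373047), 9.53965950012207), np.int64(1683), np.float64(0.01684214406200102))
block 0.07517829115879526 0.8352163756889057
top0 [[0.62353623 0.01539074 0.20715973]
 [0.66375637 0.02498737 0.2574165 ]
 [0.68409966 0.03431063 0.31064213]]
scene0 [[0.62609013 0.01635302 0.2036166 ]
 [0.67001407 0.02834849 0.23883175]
 [0.68784256 0.03404446 0.31301055]]
```

```bash
cat >> h.py <<'E'
def Rdown(th,tilt=0):
    "jaw y at heading th; tilt: tool z leaned toward +jaw heading by tilt"
    c,s=np.cos(th),np.sin(th); h=np.array([c,s,0]); up=np.array([0,0,1.])
    z=np.sin(tilt)*h-np.cos(tilt)*up; y=np.cos(tilt)*h+np.sin(tilt)*up
    return np.c_[np.cross(y,z),y,z]
def rel(p,Rm,p0=None,R0=None):
    s=manip.get_state()
    p0=s['position'] if p0 is None else p0; R0=q2R(s['ee_rot']).as_matrix() if R0 is None else R0
    d=R0.T@(np.array(p)-p0); w=R.from_matrix(R0.T@Rm).as_rotvec()
    print('d',np.round(d/.6,4),'w',np.round(w/np.pi,4),' |mm,deg|',np.round(np.linalg.norm(d)*1000,1),np.round(np.degrees(np.linalg.norm(w)),1))
BO=np.array([.6148,.025,.0437]); BY=np.radians(-.45); BR=boxR(BY)
def b2w(v): return BO+BR@np.array(v)
def w2b(p): return BR.T@(np.array(p)-BO)
def st():
    s=manip.get_state(); Rm=q2R(s['ee_rot']).as_matrix()
    print('t %.2f'%s['clock'],'p',np.round(s['position'],4),'q',np.round(s['qpos'],2),'F',np.round(s['force'],1),'open %.3f'%s['opening'])
    return s,Rm
E
python3 - <<'E'
from h import *
rel([.45,-.40,.38],Rdown(np.radians(-40)))
rel([.50,-.05,.40],Rdown(np.radians(0)))
E
```

```text
d [ 0.5452 -0.3652 -0.2488] w [-6.000e-04 -1.000e-04 -1.919e-01]  |mm,deg| 421.1 34.5
d [ 0.7811 -0.9053 -0.2812] w [-5.000e-04 -3.000e-04 -4.141e-01]  |mm,deg| 737.0 74.5
```

send_rows:
  plan:
    - {"dx": 0.545, "dy": -0.365, "dz": -0.249, "wz": -0.192, "claw": 1}
    - {"dx": 0.545, "dy": -0.365, "dz": -0.249, "wz": -0.192, "claw": 1}
    - {"dx": 0.545, "dy": -0.365, "dz": -0.249, "wz": -0.192, "claw": 1}
    - {"dx": 0.545, "dy": -0.365, "dz": -0.249, "wz": -0.192, "claw": 1}
    - {"dx": 0.545, "dy": -0.365, "dz": -0.249, "wz": -0.192, "claw": 1}

```text
invalid input
```

```bash
python3 - <<'E'
from h import *
st()
rel([.45,-.25,.40],Rdown(np.radians(-30)))
rel([.50,-.05,.40],Rdown(np.radians(0)))
E
```

```text
t 0.15 p [ 0.1931 -0.6982  0.2304] q [ 1.21  0.59  0.05  1.61 -0.03  0.94 -0.03] F [-0.6 -0.9  0.9] open 0.999
d [ 0.6119 -0.6062 -0.2817] w [-5.000e-04 -2.000e-04 -2.474e-01]  |mm,deg| 543.7 44.5
d [ 0.7811 -0.9053 -0.2812] w [-5.000e-04 -3.000e-04 -4.141e-01]  |mm,deg| 737.0 74.5
```

send_rows:
  plan:
    - {"dx": 0.545, "dy": -0.365, "dz": -0.249, "wx": 0, "wy": 0, "wz": -0.192, "claw": 1}
    - {"dx": 0.545, "dy": -0.365, "dz": -0.249, "wx": 0, "wy": 0, "wz": -0.192, "claw": 1}
    - {"dx": 0.545, "dy": -0.365, "dz": -0.249, "wx": 0, "wy": 0, "wz": -0.192, "claw": 1}
    - {"dx": 0.545, "dy": -0.365, "dz": -0.249, "wx": 0, "wy": 0, "wz": -0.192, "claw": 1}
    - {"dx": 0.545, "dy": -0.365, "dz": -0.249, "wx": 0, "wy": 0, "wz": -0.192, "claw": 1}
  force: 40

```text
clock: 0.65
position: [0.3464, -0.5197, 0.3201]
ee_rot: [-0.001, 0.906, 0.424, 0.0]
force: [1.2, 0.1, 0.1]
opening: 0.996
```

```bash
python3 - <<'E'
from h import *
st()
rel([.45,-.25,.40],Rdown(np.radians(-30)))
rel([.50,-.05,.40],Rdown(np.radians(0)))
E
```

```text
t 0.65 p [ 0.3464 -0.5197  0.3201] q [ 1.01  0.38 -0.14  1.75  0.06  1.02  0.16] F [1.2 0.1 0.1] open 0.996
d [ 0.4559 -0.1557 -0.1322] w [-0.0006 -0.0005 -0.0547]  |mm,deg| 299.7 9.8
d [ 0.7652 -0.3052 -0.1316] w [-0.0004 -0.0006 -0.2213]  |mm,deg| 500.6 39.8
```

send_rows:
  plan:
    - {"dx": 0.765, "dy": -0.305, "dz": -0.132, "wx": 0, "wy": 0, "wz": -0.221, "claw": 1}
    - {"dx": 0.765, "dy": -0.305, "dz": -0.132, "wx": 0, "wy": 0, "wz": -0.221, "claw": 1}
    - {"dx": 0.765, "dy": -0.305, "dz": -0.132, "wx": 0, "wy": 0, "wz": -0.221, "claw": 1}
    - {"dx": 0.765, "dy": -0.305, "dz": -0.132, "wx": 0, "wy": 0, "wz": -0.221, "claw": 1}
    - {"dx": 0.765, "dy": -0.305, "dz": -0.132, "wx": 0, "wy": 0, "wz": -0.221, "claw": 1}

```text
clock: 1.15
position: [0.4225, -0.2848, 0.36]
ee_rot: [-0.001, 0.706, 0.708, 0.0]
force: [1.2, 0.3, 0.4]
opening: 0.998
```

```bash
python3 - <<'E'
from h import *
st()
rel([.50,.02,.40],Rdown(np.radians(0)))
E
```

```text
t 1.15 p [ 0.4225 -0.2848  0.36  ] q [ 0.83  0.2  -0.39  1.92  0.08  1.04  0.41] F [1.2 0.3 0.4] open 0.998
d [ 0.5077  0.1309 -0.0658] w [-0.0003 -0.0007  0.0012]  |mm,deg| 317.1 0.2
```

```bash
cat >> h.py <<'E'
def cloudw(fn):
    im,d,K,V=load(fn); h,w=d.shape
    u,v=np.meshgrid(np.arange(w),np.arange(h))
    x=(u-K[0,2])/K[0,0]; y=(v-K[1,2])/K[1,1]; r=np.hypot(x,y)+1e-9
    t=np.tan(np.minimum(r,1.5)); X=x/r*t*d; Y=y/r*t*d
    P=np.stack([X,-Y,-d,np.ones_like(d)],-1)@np.linalg.inv(V).T
    P=P[...,:3]; P[(d==0)|(r>1.4)]=np.nan
    return im,P
def rect(P,x0,x1,y0,y1,lo,hi):
    z=P[...,2]; m=(P[...,0]>x0)&(P[...,0]<x1)&(P[...,1]>y0)&(P[...,1]<y1)&(z>lo)&(z<hi)
    return cv2.minAreaRect((P[m][:,:2]*1000).astype(np.float32)),m.sum(),np.median(z[m])
E
python3 - <<'E'
from h import *
snap('wrist','w1'); im,P=cloudw('w1')
print('bar',rect(P,.36,.52,-.37,-.23,.042,.06)); print('lid',rect(P,.33,.56,-.42,-.19,.012,.021))
E
```

```text
bar (((445.3453063964844, -304.16278076171875), (14.105238914489746, 80.34688568115234), 10.198145866394043), np.int64(544), np.float64(0.05002401664906958))
lid (((442.6844177246094, -291.1258239746094), (150.93724060058594, 228.60089111328125), 10.426815032958984), np.int64(11753), np.float64(0.016191270277847836))
```

View pics/w1.png

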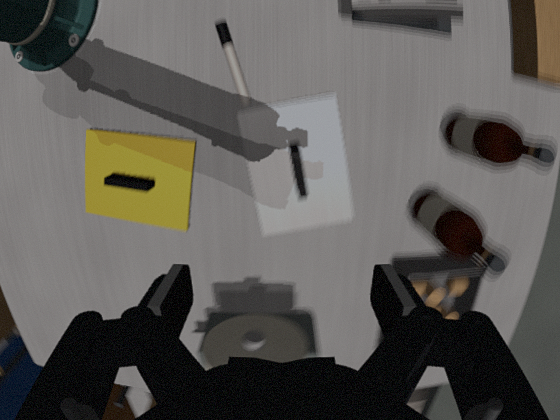

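send_rows:
  plan:
    - {"dx": 0.508, "dy": 0.131, "dz": -0.066, "wx": 0, "wy": 0, "wz": 0, "claw": 1}
    - {"dx": 0.508, "dy": 0.131, "dz": -0.066, "wx": 0, "wy": 0, "wz": 0, "claw": 1}
    - {"dx": 0.508, "dy": 0.131, "dz": -0.066, "wx": 0, "wy": 0, "wz": 0, "claw": 1}
    - {"dx": 0.508, "dy": 0.131, "dz": -0.066, "wx": 0, "wy": 0, "wz": 0, "claw": 1}
    - {"dx": 0.508, "dy": 0.131, "dz": -0.066, "wx": 0, "wy": 0, "wz": 0, "claw": 1}

```text
clock: 1.7
position: [0.4808, -0.0446, 0.3932]
ee_rot: [-0.001, 0.701, 0.713, 0.003]
force: [1.3, -0.3, -0.3]
opening: 1.002
```

The wrist view shows the aluminium lid's bar at pixel (298,170), and its measured size of 14x80 mm matches the description. Next I'll look at the box and the bottle from here.

```bash
python3 - <<'E'
from h import *
snap('wrist','w2'); im,P=cloudw('w2')
print('botbody',rect(P,.42,.55,.19,.40,.05,.07)); print('botall',rect(P,.42,.55,.19,.40,.012,.07))
import fit; fit.cloud=cloudw
fit.fit('w2',[.6145,.025,.0435,0])
st(); rel([.4897,.2908,.25],Rdown(np.radians(12)))
E
```

```text
botbody (((0.0, 0.0), (0.0, 0.0), 0.0), np.int64(0), np.float64(nan))
botall (((0.0, 0.0), (0.0, 0.0), 0.0), np.int64(0), np.float64(nan))
w2 [0.6147 0.0265 0.0448] yaw -0.33759918212890616 size 147.6740264892578 197.11349487304688 2912 tilt [0.00327739 0.00093189 0.07357837]
 floor z 0.008253892793811486 1243
t 1.75 p [ 0.4833 -0.0338  0.3951] q [ 0.5   0.14 -0.58  1.92  0.07  1.1  -0.07] F [2.2 5.9 1.6] open 0.999
d [0.5372 0.025  0.2491] w [ 0.0031 -0.0038 -0.057 ]  |mm,deg| 355.6 10.3
  return _methods._mean(a, axis=axis, dtype=dtype,
  ret = ret.dtype.type(ret / rcount)
```

View pics/w2.png

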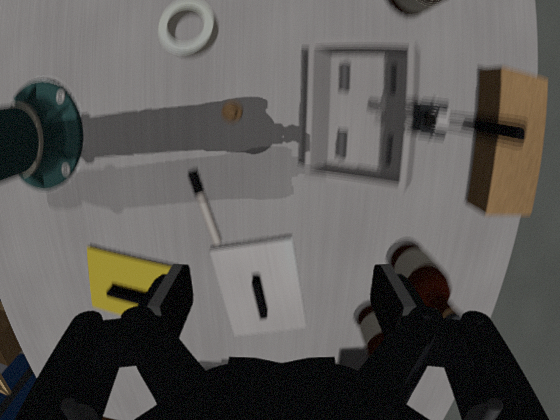

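send_rows:
  plan:
    - {"dx": 0.537, "dy": 0.025, "dz": 0.249, "wx": 0.003, "wy": -0.004, "wz": -0.057, "claw": 1}
    - {"dx": 0.537, "dy": 0.025, "dz": 0.249, "wx": 0.003, "wy": -0.004, "wz": -0.057, "claw": 1}
    - {"dx": 0.537, "dy": 0.025, "dz": 0.249, "wx": 0.003, "wy": -0.004, "wz": -0.057, "claw": 1}
    - {"dx": 0.537, "dy": 0.025, "dz": 0.249, "wx": 0.003, "wy": -0.004, "wz": -0.057, "claw": 1}
    - {"dx": 0.537, "dy": 0.025, "dz": 0.249, "wx": 0.003, "wy": -0.004, "wz": -0.057, "claw": 1}

```text
clock: 2.25
position: [0.4869, 0.1848, 0.2944]
ee_rot: [0.001, 0.63, 0.777, -0.0]
force: [2.4, -0.7, -0.1]
opening: 1.0
```

```bash
python3 - <<'E'
from h import *
snap('wrist','w3'); im,P=cloudw('w3')
print('botbody',rect(P,.42,.55,.19,.40,.05,.07)); print('botall',rect(P,.42,.55,.19,.40,.012,.07))
st(); rel([.4897,.2908,.15],Rdown(np.radians(12)))
E
```

```text
botbody (((490.9653625488281, 286.11822509765625), (55.84966278076172, 121.5376968383789), 12.899543762207031), np.int64(4759), np.float64(0.05616578529897359))
botall (((486.89447021484375, 303.8013916015625), (55.8531608581543, 157.8180389404297), 12.855645179748535), np.int64(5355), np.float64(0.05600564601424152))
t 2.30 p [0.4843 0.1946 0.2925] q [ 0.09  0.33 -0.7   1.98  0.25  0.92 -0.52] F [ 0.   5.8 -0.1] open 1.000
d [0.1526 0.044  0.2386] w [-0.0003 -0.0024  0.0034]  |mm,deg| 172.0 0.8
```

View pics/w3.png

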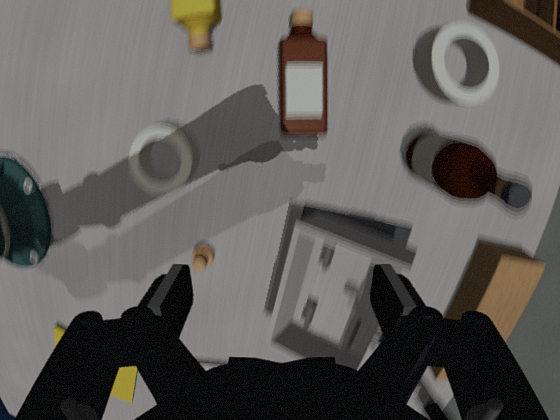

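```bash
python3 - <<'E'
from h import *
rel([.4896,.2918,.12],Rdown(np.radians(12.8)))
E
```

```text
d [0.1539 0.0443 0.2886] w [-0.0003 -0.0024 -0.001 ]  |mm,deg| 198.1 0.5
```

send_rows:
  plan:
    - {"dx": 0.154, "dy": 0.044, "dz": 0.289, "wx": 0, "wy": -0.002, "wz": -0.001, "claw": 1}
    - {"dx": 0.154, "dy": 0.044, "dz": 0.289, "wx": 0, "wy": -0.002, "wz": -0.001, "claw": 1}
    - {"dx": 0.154, "dy": 0.044, "dz": 0.289, "wx": 0, "wy": -0.002, "wz": -0.001, "claw": 1}
    - {"dx": 0.154, "dy": 0.044, "dz": 0.289, "wx": 0, "wy": -0.002, "wz": -0.001, "claw": 1}
    - {"dx": 0.154, "dy": 0.044, "dz": 0.289, "wx": 0, "wy": -0.002, "wz": -0.001, "claw": 1}

```text
clock: 2.8
position: [0.4864, 0.2933, 0.1151]
ee_rot: [-0.003, 0.622, 0.783, -0.003]
force: [-0.1, 0.0, 0.7]
opening: 1.0
```

```bash
python3 - <<'E'
from h import *
snap('wrist','w4'); im,P=cloudw('w4')
print('botbody',rect(P,.42,.55,.19,.40,.05,.07)); print('botall',rect(P,.42,.55,.19,.40,.012,.07))
st(); rel([.4896,.2918,.010],Rdown(np.radians(12.8)))
E
```

```text
botbody (((490.6210632324219, 287.55303955078125), (56.44647216796875, 123.0723648071289), 12.880034446716309), np.int64(12789), np.float64(0.056218016660829706))
botall (((486.7745361328125, 304.2901916503906), (56.627376556396484, 157.3242950439453), 13.010076522827148), np.int64(15314), np.float64(0.05601039983582806))
t 2.85 p [0.4874 0.2925 0.1165] q [-0.23  0.61 -0.54  2.03  0.51  0.64 -0.88] F [0.3 0.1 0.3] open 1.002
d [-0.0021  0.0046  0.1775] w [-0.0022 -0.0002  0.001 ]  |mm,deg| 106.5 0.4
```

View pics/w4.png

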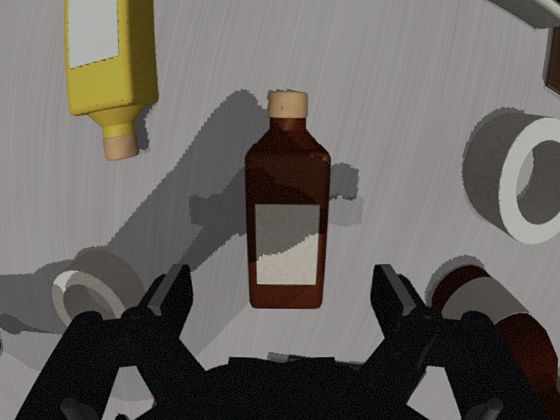

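send_rows:
  plan:
    - {"dx": -0.002, "dy": 0.005, "dz": 0.06, "wx": -0.002, "wy": 0, "wz": 0.001, "claw": 1}
    - {"dx": -0.002, "dy": 0.005, "dz": 0.12, "wx": -0.002, "wy": 0, "wz": 0.001, "claw": 1}
    - {"dx": -0.002, "dy": 0.005, "dz": 0.177, "wx": -0.002, "wy": 0, "wz": 0.001, "claw": 1}
    - {"dx": -0.002, "dy": 0.005, "dz": 0.177, "wx": -0.002, "wy": 0, "wz": 0.001, "claw": 1}
    - {"dx": -0.002, "dy": 0.005, "dz": 0.177, "wx": -0.002, "wy": 0, "wz": 0.001, "claw": 1}
  force: 45

```text
clock: 3.35
position: [0.4909, 0.2912, 0.0116]
ee_rot: [0.0, 0.624, 0.781, 0.0]
force: [-0.1, 0.3, -0.3]
opening: 1.001
```

send_rows:
  plan:
    - {"dx": 0, "dy": 0, "dz": 0, "wx": 0, "wy": 0, "wz": 0, "claw": 0.4}
    - {"dx": 0, "dy": 0, "dz": 0, "wx": 0, "wy": 0, "wz": 0, "claw": 0.4}
    - {"dx": 0, "dy": 0, "dz": 0, "wx": 0, "wy": 0, "wz": 0, "claw": 0.4}
    - {"dx": 0, "dy": 0, "dz": 0, "wx": 0, "wy": 0, "wz": 0, "claw": 0.4}
    - {"dx": 0, "dy": 0, "dz": 0, "wx": 0, "wy": 0, "wz": 0, "claw": 0.4}
  force: 45

```text
clock: 3.85
position: [0.4919, 0.2913, 0.0139]
ee_rot: [0.001, 0.625, 0.781, 0.001]
force: [-0.0, -1.7, 8.2]
opening: 0.648
```

```bash
python3 - <<'E'
from h import *
st(); s=manip.get_state();p=s['position']
rel([p[0],p[1],.20],Rdown(np.radians(12.8)))
E
```

```text
t 3.85 p [0.4919 0.2913 0.0139] q [-0.34  0.76 -0.39  2.06  0.66  0.44 -1.02] F [-0.  -1.7  8.2] open 0.648
d [ 0.      0.001  -0.3102] w [ 0.001  -0.     -0.0007]  |mm,deg| 186.1 0.2
```

send_rows:
  plan:
    - {"dx": 0, "dy": 0, "dz": 0, "wx": 0, "wy": 0, "wz": 0, "claw": 0.4}
    - {"dx": 0, "dy": 0, "dz": -0.03, "wx": 0, "wy": 0, "wz": 0, "claw": 0.4}
    - {"dx": 0, "dy": 0, "dz": -0.07, "wx": 0, "wy": 0, "wz": 0, "claw": 0.4}
    - {"dx": 0, "dy": 0, "dz": -0.13, "wx": 0, "wy": 0, "wz": 0, "claw": 0.4}
    - {"dx": 0, "dy": 0, "dz": -0.2, "wx": 0, "wy": 0, "wz": 0, "claw": 0.4}
  force: 60

```text
clock: 4.35
position: [0.4902, 0.2896, 0.134]
ee_rot: [0.0, 0.625, 0.781, -0.001]
force: [1.2, 0.4, -4.9]
opening: 0.647
```

```bash
python3 - <<'E'
from h import *
snap('wrist','w5');st(); s=manip.get_state();p=s['position']
Rb=np.c_[BR[:,1],BR[:,0],-BR[:,2]]
print(b2w([0,-.012,.18]))
rel(b2w([0,-.012,.20])+[-.0,0,.03],Rb)
rel(b2w([-.05,.10,.26]),Rb)
E
```

```text
t 4.40 p [0.4936 0.2929 0.141 ] q [-0.21  0.58 -0.57  2.01  0.49  0.68 -0.87] F [ 0.8  2.  -0.7] open 0.646
[0.52470853 0.01370722 0.19958457]
d [-0.4611 -0.0659 -0.1783] w [-0.1625 -0.0202  0.0709]  |mm,deg| 299.3 32.1
d [-0.2516 -0.1425 -0.1736] w [-0.1625 -0.0202  0.0709]  |mm,deg| 202.3 32.1
```

View pics/w5.png

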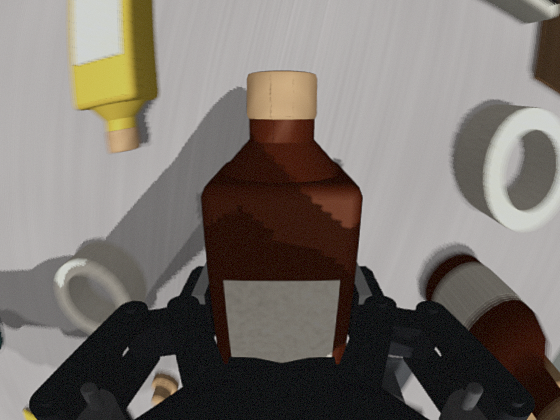

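send_rows:
  plan:
    - {"dx": -0.03, "dy": -0.01, "dz": -0.08, "wx": -0.04, "wy": -0.005, "wz": 0.018, "claw": 0.4}
    - {"dx": -0.1, "dy": -0.03, "dz": -0.14, "wx": -0.08, "wy": -0.01, "wz": 0.036, "claw": 0.4}
    - {"dx": -0.18, "dy": -0.066, "dz": -0.178, "wx": -0.12, "wy": -0.015, "wz": 0.053, "claw": 0.4}
    - {"dx": -0.26, "dy": -0.066, "dz": -0.178, "wx": -0.1625, "wy": -0.02, "wz": 0.071, "claw": 0.4}
    - {"dx": -0.34, "dy": -0.066, "dz": -0.178, "wx": -0.1625, "wy": -0.02, "wz": 0.071, "claw": 0.4}

```text
clock: 4.9
position: [0.4924, 0.1271, 0.2457]
ee_rot: [0.181, 0.683, 0.683, 0.183]
force: [3.8, -0.4, -4.2]
opening: 0.652
```

```bash
python3 - <<'E'
from h import *
st()
Rb=np.c_[BR[:,1],BR[:,0],-BR[:,2]]
rel(b2w([0,-.012,.21]),Rb)
E
```

```text
t 4.90 p [0.4924 0.1271 0.2457] q [-0.37  0.19 -0.13  2.4   1.25  0.27 -1.67] F [ 3.8 -0.4 -4.2] open 0.652
d [-0.1889  0.0084  0.0432] w [-0.0008 -0.0018  0.002 ]  |mm,deg| 116.4 0.5
```

send_rows:
  plan:
    - {"dx": -0.06, "dy": 0.003, "dz": 0.015, "wx": 0, "wy": -0.002, "wz": 0.002, "claw": 0.4}
    - {"dx": -0.12, "dy": 0.006, "dz": 0.03, "wx": 0, "wy": -0.002, "wz": 0.002, "claw": 0.4}
    - {"dx": -0.189, "dy": 0.008, "dz": 0.043, "wx": 0, "wy": -0.002, "wz": 0.002, "claw": 0.4}
    - {"dx": -0.189, "dy": 0.008, "dz": 0.043, "wx": 0, "wy": -0.002, "wz": 0.002, "claw": 0.4}
    - {"dx": -0.189, "dy": 0.008, "dz": 0.043, "wx": 0, "wy": -0.002, "wz": 0.002, "claw": 0.4}

```text
clock: 5.4
position: [0.5077, 0.0116, 0.2247]
ee_rot: [0.182, 0.687, 0.679, 0.18]
force: [-0.4, 1.1, -4.7]
opening: 0.653
```

```bash
python3 - <<'E'
from h import *
snap('wrist','w6');snap('scene','s6');s,Rm=st()
im,P=cloudw('w6')
T=(P-s['position'])@Rm
im_=im.astype(int)
x,y,z=T[...,0],T[...,1],T[...,2]
# top face
m=(abs(y)<.02)&(z<-.03)&(z>-.065)&(x>.0)&(x<.05)
c=np.linalg.lstsq(np.c_[x[m],y[m],np.ones(m.sum())],z[m],rcond=None)[0];print('topface z=ax+by+c',c,m.sum())
m=(abs(y)<.05)&(z<.03)&(z>-.07)&(x>.02)&(x<.13); print('xmax',np.percentile(x[m],[99,99.8,100]))
for a in(.03,.04,.05): 
    k=m&(abs(x-a)<.004)&(z<-.02); print(a,np.percentile(y[k],[1,99]))
k=m&(x>.075)&(x<.09);print('stopper y',np.percentile(y[k],[1,50,99]))
Rb=np.c_[BR[:,1],BR[:,0],-BR[:,2]]
print('tcp in box',w2b(s['position']))
import fit; fit.cloud=cloudw
fit.fit('w6',[.6145,.025,.0435,0])
E
```

```text
t 5.50 p [0.5085 0.0146 0.2252] q [-0.1   0.22 -0.09  2.43  1.78  0.11 -1.94] F [-0.4  1.1 -5.3] open 0.645
topface z=ax+by+c [ 0.02212757  0.00483018 -0.04271886] 14675
xmax [0.08827111 0.08935302 0.08990432]
0.03 [-0.02723909  0.02563314]
0.04 [-0.02770024  0.025551  ]
0.05 [-0.02676416  0.02480573]
stopper y [-0.01356531 -0.00084133  0.01210261]
tcp in box [-0.00118799 -0.01123674  0.21029595]
w6 [0.6151 0.0322 0.0451] yaw -0.543750762939453 size 147.21078491210938 185.00189208984375 3357 tilt [-0.00014823  0.00259895  0.07357666]
```

View pics/w6.png

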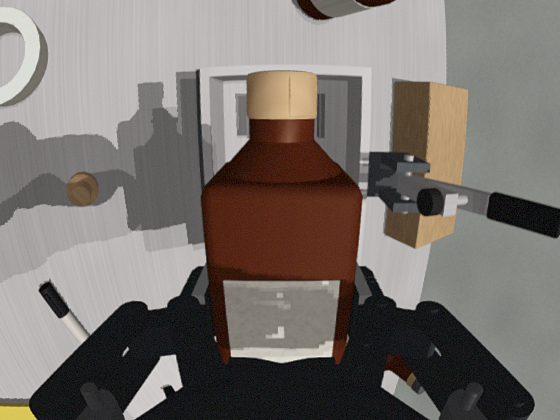

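View pics/s6.png

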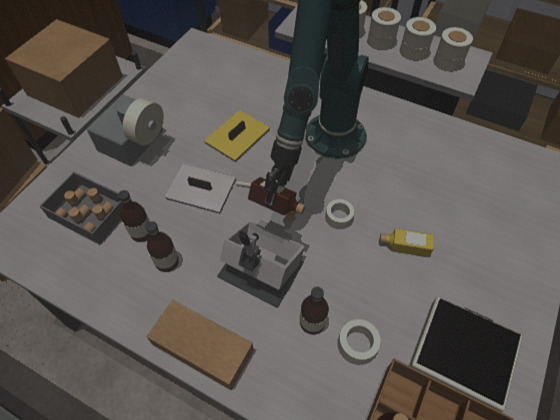

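```bash
sed -i 's/^BO=.*/BO=np.array([.6150,.0262,.0444]); BY=np.radians(-.45); BR=boxR(BY)\nRb=np.c_[BR[:,1],BR[:,0],-BR[:,2]]/' h.py; python3 - <<'E'
from h import *
s,_=st();print(w2b(s['position']))
rel(b2w([0.0005,-.0105,.10]),Rb)
E
```

```text
t 5.50 p [0.5085 0.0146 0.2252] q [-0.1   0.22 -0.09  2.43  1.78  0.11 -1.94] F [-0.4  1.1 -5.3] open 0.645
[-0.00170303 -0.01243827  0.20978502]
d [0.003  0.0044 0.183 ] w [-0.0013 -0.0004  0.0001]  |mm,deg| 109.8 0.2
```

send_rows:
  plan:
    - {"dx": 0.003, "dy": 0.004, "dz": 0.04, "wx": -0.001, "wy": 0, "wz": 0, "claw": 0.4}
    - {"dx": 0.003, "dy": 0.004, "dz": 0.08, "wx": -0.001, "wy": 0, "wz": 0, "claw": 0.4}
    - {"dx": 0.003, "dy": 0.004, "dz": 0.12, "wx": -0.001, "wy": 0, "wz": 0, "claw": 0.4}
    - {"dx": 0.003, "dy": 0.004, "dz": 0.16, "wx": -0.001, "wy": 0, "wz": 0, "claw": 0.4}
    - {"dx": 0.003, "dy": 0.004, "dz": 0.183, "wx": -0.001, "wy": 0, "wz": 0, "claw": 0.4}

```text
clock: 6.0
position: [0.5657, 0.0182, 0.1297]
ee_rot: [0.181, 0.685, 0.681, 0.183]
force: [0.2, -1.1, -4.8]
opening: 0.651
```

```bash
python3 - <<'E'
from h import *
s,_=st();
snap('wrist','w7')
import fit; fit.cloud=cloudw
fit.fit('w7',[.6145,.025,.0435,0])
s,_=st();print(w2b(s['position']))
rel(b2w([0.0005,-.0105,.035]),Rb)
E
```

```text
t 6.00 p [0.5657 0.0182 0.1297] q [ 0.19  0.51 -0.45  2.38  2.26  0.38 -2.37] F [ 0.2 -1.1 -4.8] open 0.651
w7 [0.6152 0.0522 0.045 ] yaw -0.43717422485351554 size 147.3491668701172 144.99441528320312 10271 tilt [-0.00055836  0.00574162  0.07336368]
 floor z 0.008223872622481978 180
t 6.05 p [0.5661 0.018  0.1285] q [ 0.19  0.52 -0.45  2.38  2.26  0.38 -2.37] F [ 1.5  0.1 -6.6] open 0.648
[-0.00022845 -0.00861396  0.09721785]
d [-0.0036  0.0016  0.1037] w [-0.0013 -0.0014  0.0001]  |mm,deg| 62.3 0.3
```

View pics/w7.png

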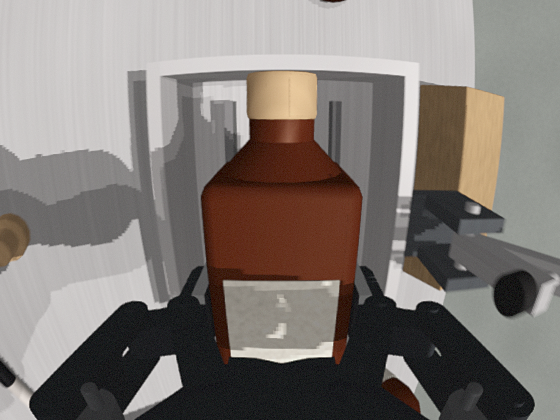

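```bash
sed -i 's/^BO=np.array([^)]*)/BO=np.array([.6152,.0266,.0447])/' h.py; python3 - <<'E'
from h import *
rel(b2w([0.0005,-.0105,.035]),Rb)
E
```

```text
d [-0.0029  0.0022  0.1034] w [-0.0013 -0.0014  0.0001]  |mm,deg| 62.1 0.3
```

send_rows:
  plan:
    - {"dx": -0.003, "dy": 0.002, "dz": 0.03, "wx": -0.001, "wy": -0.001, "wz": 0, "claw": 0.4}
    - {"dx": -0.003, "dy": 0.002, "dz": 0.055, "wx": -0.001, "wy": -0.001, "wz": 0, "claw": 0.4}
    - {"dx": -0.003, "dy": 0.002, "dz": 0.08, "wx": -0.001, "wy": -0.001, "wz": 0, "claw": 0.4}
    - {"dx": -0.003, "dy": 0.002, "dz": 0.1, "wx": -0.001, "wy": -0.001, "wz": 0, "claw": 0.4}
    - {"dx": -0.003, "dy": 0.002, "dz": 0.103, "wx": -0.001, "wy": -0.001, "wz": 0, "claw": 0.4}

```text
clock: 6.55
position: [0.5983, 0.0172, 0.0747]
ee_rot: [0.182, 0.686, 0.681, 0.182]
force: [-0.4, -0.3, -5.6]
opening: 0.647
```

```bash
python3 - <<'E'
from h import *
s,_=st();print(w2b(s['position']))
rel(b2w([0.0005,-.0105,.022]),Rb)
E
```

```text
t 6.55 p [0.5983 0.0172 0.0747] q [ 0.22  0.67 -0.48  2.33  2.34  0.48 -2.41] F [-0.4 -0.3 -5.6] open 0.647
[ 0.00043901 -0.00957187  0.03437237]
d [-0.0016  0.0001  0.0206] w [-0.0006 -0.0007  0.0002]  |mm,deg| 12.4 0.2
```

Now lowering gently onto the floor.

send_rows:
  plan:
    - {"dx": -0.001, "dy": 0, "dz": 0.005, "wx": 0, "wy": 0, "wz": 0, "claw": 0.4}
    - {"dx": -0.001, "dy": 0, "dz": 0.01, "wx": 0, "wy": 0, "wz": 0, "claw": 0.4}
    - {"dx": -0.001, "dy": 0, "dz": 0.014, "wx": 0, "wy": 0, "wz": 0, "claw": 0.4}
    - {"dx": -0.001, "dy": 0, "dz": 0.018, "wx": 0, "wy": 0, "wz": 0, "claw": 0.4}
    - {"dx": -0.001, "dy": 0, "dz": 0.021, "wx": 0, "wy": 0, "wz": 0, "claw": 0.4}

```text
clock: 7.05
position: [0.6045, 0.0165, 0.0642]
ee_rot: [0.183, 0.685, 0.681, 0.182]
force: [-13.3, -1.3, 17.9]
opening: 0.647
```

```bash
python3 - <<'E'
from h import *
s,_=st();print(w2b(s['position']))
snap('wrist','w8')
s,Rm=st()
im,P=cloudw('w8')
T=(P-BO)@BR
x,y,z=T[...,0],T[...,1],T[...,2]
m=(abs(x)<.02)&(z<.075)&(z>.05)&(y>-.0)&(y<.03)
c=np.linalg.lstsq(np.c_[x[m],y[m],np.ones(m.sum())],z[m],rcond=None)[0];print('topface z=ax+by+c',c,m.sum(), np.percentile(z[m],[5,50,95]))
E
```

```text
t 7.05 p [0.6045 0.0165 0.0642] q [ 0.22  0.69 -0.48  2.32  2.36  0.49 -2.41] F [-13.3  -1.3  17.9] open 0.647
[ 0.00049428 -0.01015789  0.02217423]
t 7.10 p [0.6044 0.0165 0.0642] q [ 0.22  0.69 -0.48  2.32  2.36  0.5  -2.41] F [-3.3  0.2 -1.6] open 0.649
topface z=ax+by+c [-0.00313395 -0.01906146  0.06496298] 8509 [0.06366736 0.06465419 0.06566745]
```

send_rows:
  plan:
    - {"dx": 0, "dy": 0, "dz": 0, "wx": 0, "wy": 0, "wz": 0, "claw": 0.67}
    - {"dx": 0, "dy": 0, "dz": 0, "wx": 0, "wy": 0, "wz": 0, "claw": 0.72}
    - {"dx": 0, "dy": 0, "dz": 0, "wx": 0, "wy": 0, "wz": 0, "claw": 0.85}
    - {"dx": 0, "dy": 0, "dz": 0, "wx": 0, "wy": 0, "wz": 0, "claw": 0.9}
    - {"dx": 0, "dy": 0, "dz": 0, "wx": 0, "wy": 0, "wz": 0, "claw": 0.9}

```text
clock: 7.6
position: [0.6051, 0.0166, 0.0647]
ee_rot: [0.183, 0.685, 0.681, 0.183]
force: [0.6, 0.0, 0.8]
opening: 0.901
```

send_rows:
  plan:
    - {"dx": 0, "dy": 0, "dz": -0.03, "wx": 0, "wy": 0, "wz": 0, "claw": 0.9}
    - {"dx": 0, "dy": 0, "dz": -0.08, "wx": 0, "wy": 0, "wz": 0, "claw": 0.9}
    - {"dx": 0, "dy": 0, "dz": -0.15, "wx": 0, "wy": 0, "wz": 0, "claw": 0.9}
    - {"dx": 0, "dy": 0, "dz": -0.22, "wx": 0, "wy": 0, "wz": 0, "claw": 0.9}
    - {"dx": 0, "dy": 0, "dz": -0.28, "wx": 0, "wy": 0, "wz": 0, "claw": 0.9}

```text
clock: 8.1
position: [0.5202, 0.0172, 0.2116]
ee_rot: [0.183, 0.685, 0.681, 0.184]
force: [1.2, -0.5, -0.5]
opening: 0.901
```

```bash
python3 - <<'E'
from h import *
snap('wrist','w9');snap('top','t9')
s,Rm=st()
im,P=cloudw('w9')
T=(P-BO)@BR
x,y,z=T[...,0],T[...,1],T[...,2]
for nm,lo,hi in (('top',.058,.07),('all',.03,.07)):
    m=(abs(x)<.045)&(z<hi)&(z>lo)&(abs(y)<.088)
    print(nm,cv2.minAreaRect((T[m][:,:2]*1000).astype(np.float32)),np.median(z[m]),m.sum())
im,P=cloud('top0'.replace('top0','t9'))
T=(P-BO)@BR
x,y,z=T[...,0],T[...,1],T[...,2]
for nm,lo,hi in (('top',.058,.07),('all',.03,.07)):
    m=(abs(x)<.045)&(z<hi)&(z>lo)&(abs(y)<.088)
    print(nm,cv2.minAreaRect((T[m][:,:2]*1000).astype(np.float32)),np.median(z[m]),m.sum())
rel([.45,-.15,.38],Rdown(np.radians(5)))
rel([.4453,-.3042,.20],Rdown(np.radians(10.2)))
E
```

```text
t 8.20 p [0.5207 0.017  0.2144] q [ 0.01  0.26 -0.21  2.42  1.97  0.16 -2.13] F [0.4 0.5 1.1] open 0.898
top ((-4.956230163574219, -13.412712097167969), (56.73368835449219, 122.46977233886719), 0.09544797241687775) 0.06451298917561073 8085
all ((-4.9767913818359375, 3.6148529052734375), (56.768585205078125, 156.50791931152344), 0.07230881601572037) 0.06430355107154966 9547
top ((-7.2041168212890625, -15.017868041992188), (57.07044982910156, 121.71439361572266), 0.41858696937561035) 0.06340738481158245 780
all ((-4.406589508056641, 1.7099151611328125), (159.52244567871094, 65.18182373046875), 84.35418701171875) 0.06226122355902699 1099
d [-0.2791  0.0399 -0.2967] w [ 0.1691  0.0079 -0.0291]  |mm,deg| 245.6 30.9
d [-0.5361 -0.1176 -0.0412] w [ 0.1687  0.0156 -0.0573]  |mm,deg| 330.2 32.2
```

View pics/w9.png

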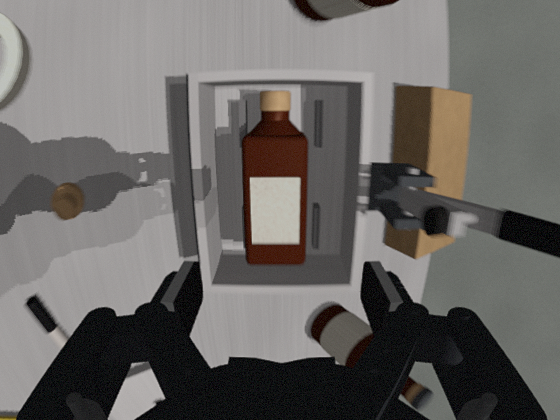

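View pics/t9.png

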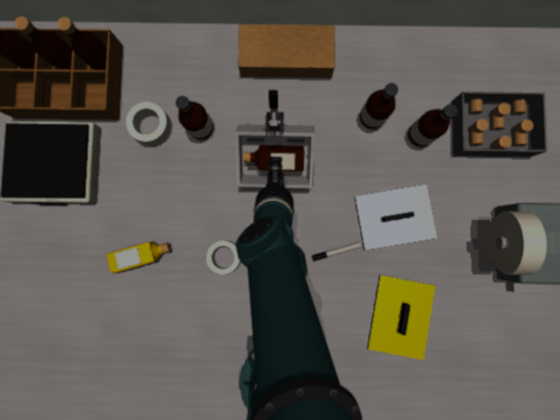

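send_rows:
  plan:
    - {"dx": -0.536, "dy": -0.118, "dz": -0.041, "wx": 0.169, "wy": 0.016, "wz": -0.057, "claw": 0.9}
    - {"dx": -0.536, "dy": -0.118, "dz": -0.041, "wx": 0.169, "wy": 0.016, "wz": -0.057, "claw": 0.7}
    - {"dx": -0.536, "dy": -0.118, "dz": -0.041, "wx": 0.169, "wy": 0.016, "wz": -0.057, "claw": 0.6}
    - {"dx": -0.536, "dy": -0.118, "dz": -0.041, "wx": 0.169, "wy": 0.016, "wz": -0.057, "claw": 0.6}
    - {"dx": -0.536, "dy": -0.118, "dz": -0.041, "wx": 0.169, "wy": 0.016, "wz": -0.057, "claw": 0.6}

```text
clock: 8.7
position: [0.5195, -0.0604, 0.2073]
ee_rot: [0.171, 0.684, 0.701, 0.109]
force: [0.3, -0.2, -0.2]
opening: 0.605
```

```bash
python3 - <<'E'
from h import *
st()
rel([.4453,-.3042,.20],Rdown(np.radians(10.2)))
E
```

```text
t 8.70 p [ 0.5195 -0.0604  0.2073] q [ 0.32  0.3  -0.42  2.34  1.05  0.26 -1.02] F [ 0.3 -0.2 -0.2] open 0.605
d [-0.4029 -0.1349 -0.0043] w [ 0.1242  0.0391 -0.0484]  |mm,deg| 255.0 25.0
```

send_rows:
  plan:
    - {"dx": -0.403, "dy": -0.135, "dz": -0.004, "wx": 0.124, "wy": 0.039, "wz": -0.048, "claw": 0.6}
    - {"dx": -0.403, "dy": -0.135, "dz": -0.004, "wx": 0.124, "wy": 0.039, "wz": -0.048, "claw": 0.6}
    - {"dx": -0.403, "dy": -0.135, "dz": -0.004, "wx": 0.124, "wy": 0.039, "wz": -0.048, "claw": 0.6}
    - {"dx": -0.403, "dy": -0.135, "dz": -0.004, "wx": 0.124, "wy": 0.039, "wz": -0.048, "claw": 0.6}
    - {"dx": -0.403, "dy": -0.135, "dz": -0.004, "wx": 0.124, "wy": 0.039, "wz": -0.048, "claw": 0.6}

```text
clock: 9.2
position: [0.4742, -0.2232, 0.2013]
ee_rot: [-0.002, 0.639, 0.769, 0.001]
force: [2.0, -1.6, -0.1]
opening: 0.599
```

```bash
python3 - <<'E'
from h import *
st()
rel([.4453,-.3042,.14],Rdown(np.radians(10.2)))
E
```

```text
t 9.20 p [ 0.4742 -0.2232  0.2013] q [ 0.93  0.48 -0.77  2.06  0.47  0.78  0.06] F [ 2.  -1.6 -0.1] open 0.599
d [-0.1245 -0.0718  0.1016] w [-0.0004 -0.0016  0.0016]  |mm,deg| 105.6 0.4
```

send_rows:
  plan:
    - {"dx": -0.124, "dy": -0.072, "dz": 0.102, "wx": 0, "wy": -0.002, "wz": 0.002, "claw": 0.6}
    - {"dx": -0.124, "dy": -0.072, "dz": 0.102, "wx": 0, "wy": -0.002, "wz": 0.002, "claw": 0.6}
    - {"dx": -0.124, "dy": -0.072, "dz": 0.102, "wx": 0, "wy": -0.002, "wz": 0.002, "claw": 0.6}
    - {"dx": -0.124, "dy": -0.072, "dz": 0.102, "wx": 0, "wy": -0.002, "wz": 0.002, "claw": 0.6}
    - {"dx": -0.124, "dy": -0.072, "dz": 0.102, "wx": 0, "wy": -0.002, "wz": 0.002, "claw": 0.6}

```text
clock: 9.7
position: [0.4461, -0.3027, 0.1398]
ee_rot: [-0.0, 0.641, 0.767, -0.0]
force: [-0.5, 0.9, 1.3]
opening: 0.603
```

```bash
python3 - <<'E'
from h import *
snap('wrist','w10');st(); im,P=cloudw('w10')
print('bar',rect(P,.36,.52,-.38,-.22,.042,.06)); print('lid',rect(P,.33,.56,-.42,-.19,.012,.021))
rel([.4453,-.3042,.022],Rdown(np.radians(10.2)))
E
```

```text
t 9.75 p [ 0.4465 -0.3023  0.1404] q [ 1.01  0.57 -0.68  2.08  0.58  0.68  0.12] F [-0.5  0.1 -0.7] open 0.598
bar (((445.3853759765625, -304.0880432128906), (14.087357521057129, 79.77872467041016), 9.820996284484863), np.int64(1831), np.float64(0.050042134438674446))
lid (((442.5994567871094, -290.4102783203125), (150.83908081054688, 228.7122039794922), 10.474569320678711), np.int64(32751), np.float64(0.01613549466304326))
d [-0.0026 -0.0027  0.1973] w [0.0001 0.0003 0.0005]  |mm,deg| 118.4 0.1
```

View pics/w10.png

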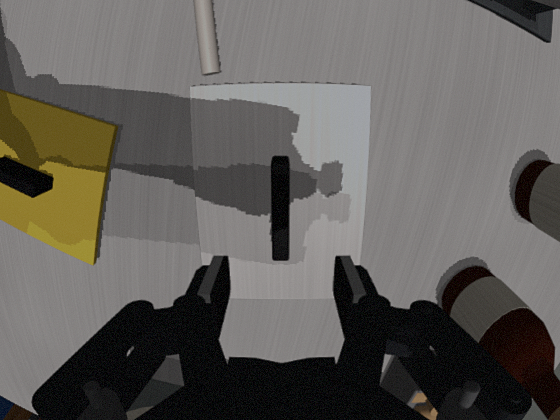

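send_rows:
  plan:
    - {"dx": -0.003, "dy": -0.003, "dz": 0.07, "wx": 0, "wy": 0, "wz": 0, "claw": 0.6}
    - {"dx": -0.003, "dy": -0.003, "dz": 0.13, "wx": 0, "wy": 0, "wz": 0, "claw": 0.6}
    - {"dx": -0.003, "dy": -0.003, "dz": 0.18, "wx": 0, "wy": 0, "wz": 0, "claw": 0.6}
    - {"dx": -0.003, "dy": -0.003, "dz": 0.197, "wx": 0, "wy": 0, "wz": 0, "claw": 0.6}
    - {"dx": -0.003, "dy": -0.003, "dz": 0.197, "wx": 0, "wy": 0, "wz": 0, "claw": 0.6}
  force: 80

```text
clock: 10.25
position: [0.4458, -0.3029, 0.022]
ee_rot: [-0.0, 0.64, 0.769, 0.0]
force: [-0.2, 0.1, 0.4]
opening: 0.599
```

send_rows:
  plan:
    - {"dx": 0, "dy": 0, "dz": 0, "wx": 0, "wy": 0, "wz": 0, "claw": 0}
    - {"dx": 0, "dy": 0, "dz": 0, "wx": 0, "wy": 0, "wz": 0, "claw": 0}
    - {"dx": 0, "dy": 0, "dz": 0, "wx": 0, "wy": 0, "wz": 0, "claw": 0}
    - {"dx": 0, "dy": 0, "dz": 0, "wx": 0, "wy": 0, "wz": 0, "claw": 0}
    - {"dx": 0, "dy": 0, "dz": 0, "wx": 0, "wy": 0, "wz": 0, "claw": 0}
  force: 80

```text
clock: 10.75
position: [0.4465, -0.3032, 0.0236]
ee_rot: [0.001, 0.64, 0.769, 0.0]
force: [-1.3, 0.6, 5.6]
opening: 0.145
```

```bash
python3 - <<'E'
from h import *
st()
E
```

```text
t 10.75 p [ 0.4465 -0.3032  0.0236] q [ 0.86  0.74 -0.49  2.13  0.79  0.46 -0.07] F [-1.3  0.6  5.6] open 0.145
```

send_rows:
  plan:
    - {"dx": 0, "dy": 0, "dz": -0.02, "wx": 0, "wy": 0, "wz": 0, "claw": 0}
    - {"dx": 0, "dy": 0, "dz": -0.06, "wx": 0, "wy": 0, "wz": 0, "claw": 0}
    - {"dx": 0, "dy": 0, "dz": -0.13, "wx": 0, "wy": 0, "wz": 0, "claw": 0}
    - {"dx": 0, "dy": 0, "dz": -0.21, "wx": 0, "wy": 0, "wz": 0, "claw": 0}
    - {"dx": 0, "dy": 0, "dz": -0.29, "wx": 0, "wy": 0, "wz": 0, "claw": 0}

```text
clock: 11.25
position: [0.4449, -0.3026, 0.1997]
ee_rot: [0.0, 0.64, 0.769, -0.0]
force: [0.7, -2.2, -4.3]
opening: 0.145
```

send_rows:
  plan:
    - {"dx": 0, "dy": 0, "dz": -0.07, "wx": 0, "wy": 0, "wz": 0, "claw": 0}
    - {"dx": 0, "dy": 0, "dz": -0.14, "wx": 0, "wy": 0, "wz": 0, "claw": 0}
    - {"dx": 0, "dy": 0, "dz": -0.2, "wx": 0, "wy": 0, "wz": 0, "claw": 0}
    - {"dx": 0, "dy": 0, "dz": -0.2, "wx": 0, "wy": 0, "wz": 0, "claw": 0}
    - {"dx": 0, "dy": 0, "dz": -0.2, "wx": 0, "wy": 0, "wz": 0, "claw": 0}

```text
clock: 11.75
position: [0.4438, -0.3023, 0.3202]
ee_rot: [0.001, 0.64, 0.768, -0.001]
force: [0.0, -0.4, -4.8]
opening: 0.146
```

```bash
python3 - <<'E'
from h import *
snap('wrist','w11');st()
rel(b2w([0,0,.25]),Rb)
E
```

```text
t 11.80 p [ 0.4429 -0.3021  0.3187] q [ 1.18  0.36 -0.87  1.91  0.32  1.02  0.36] F [ 0.1 -0.6 -5. ] open 0.150
d [0.5261 0.1773 0.0956] w [-0.167  -0.0159  0.0591]  |mm,deg| 338.0 32.0
```

View pics/w11.png

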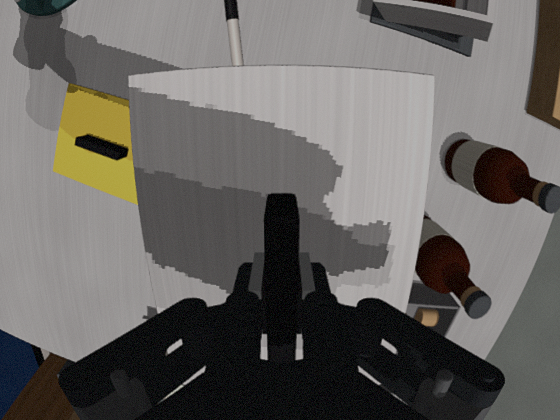

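send_rows:
  plan:
    - {"dx": 0.08, "dy": 0.03, "dz": 0.0, "wx": -0.03, "wy": -0.003, "wz": 0.01, "claw": 0}
    - {"dx": 0.16, "dy": 0.05, "dz": 0.0, "wx": -0.06, "wy": -0.006, "wz": 0.02, "claw": 0}
    - {"dx": 0.24, "dy": 0.08, "dz": 0.02, "wx": -0.09, "wy": -0.009, "wz": 0.03, "claw": 0}
    - {"dx": 0.32, "dy": 0.11, "dz": 0.04, "wx": -0.12, "wy": -0.012, "wz": 0.045, "claw": 0}
    - {"dx": 0.4, "dy": 0.14, "dz": 0.06, "wx": -0.14, "wy": -0.014, "wz": 0.055, "claw": 0}

```text
clock: 12.3
position: [0.473, -0.0721, 0.2835]
ee_rot: [0.147, 0.688, 0.697, 0.142]
force: [0.2, -1.5, -4.6]
opening: 0.145
```

```bash
python3 - <<'E'
from h import *
st()
rel(b2w([0,0,.24]),Rb)
E
```

```text
t 12.30 p [ 0.473  -0.0721  0.2835] q [ 0.89  0.14 -0.89  2.32  0.31  0.33 -0.23] F [ 0.2 -1.5 -4.6] open 0.145
d [0.1661 0.0156 0.0613] w [-0.0354  0.0001  0.0068]  |mm,deg| 106.7 6.5
```

send_rows:
  plan:
    - {"dx": 0.05, "dy": 0.005, "dz": 0.02, "wx": -0.012, "wy": 0, "wz": 0.002, "claw": 0}
    - {"dx": 0.1, "dy": 0.01, "dz": 0.04, "wx": -0.024, "wy": 0, "wz": 0.005, "claw": 0}
    - {"dx": 0.14, "dy": 0.015, "dz": 0.055, "wx": -0.035, "wy": 0, "wz": 0.007, "claw": 0}
    - {"dx": 0.166, "dy": 0.016, "dz": 0.061, "wx": -0.035, "wy": 0, "wz": 0.007, "claw": 0}
    - {"dx": 0.166, "dy": 0.016, "dz": 0.061, "wx": -0.035, "wy": 0, "wz": 0.007, "claw": 0}

```text
clock: 12.8
position: [0.4921, 0.0176, 0.2518]
ee_rot: [0.181, 0.687, 0.681, 0.175]
force: [1.1, 0.4, -4.2]
opening: 0.147
```

```bash
python3 - <<'E'
from h import *
snap('wrist','w12');s,Rm=st()
print(w2b(s['position']))
im,P=cloudw('w12'); T=(P-s['position'])@Rm
x,y,z=T[...,0],T[...,1],T[...,2]
m=(z>-.005)&(z<.015)&(abs(y)<.09)&(x>0)&(x<.13)
c=np.linalg.lstsq(np.c_[x[m],y[m],np.ones(m.sum())],z[m],rcond=None)[0];print('plate z=ax+by+c',c,m.sum())
print('x edge',np.percentile(x[m],[99,99.7,100]));
for a in(.03,.05,.07,.09):
    k=m&(abs(x-a)<.003);print(a,y[k].min(),y[k].max())
for a in(-.05,0,.05):
    k=m&(abs(y-a)<.003);print('xe',a,x[k].max())
rel(b2w([0,0,.18]),Rb)
E
```

```text
t 12.85 p [0.4921 0.0234 0.2515] q [ 0.16  0.16 -0.41  2.42  1.16  0.19 -1.34] F [ 0.   2.5 -3. ] open 0.148
[-0.00319385 -0.00416617  0.24067864]
plate z=ax+by+c [0.00825318 0.0023277  0.00711676] 52534
x edge [0.09216075 0.09287161 0.09360752]
0.03 -0.07493448169467948 0.07487780394701987
0.05 -0.07456020231969818 0.07499879326485845
0.07 -0.07453899338277979 0.0755442962091235
0.09 -0.07490213572517518 0.07515485702379707
xe -0.05 0.09341993077467098
xe 0 0.0934219943727533
xe 0.05 0.09252459222682495
d [0.0068 0.0067 0.1011] w [-0.0042 -0.0005  0.0017]  |mm,deg| 60.9 0.8
```

View pics/w12.png

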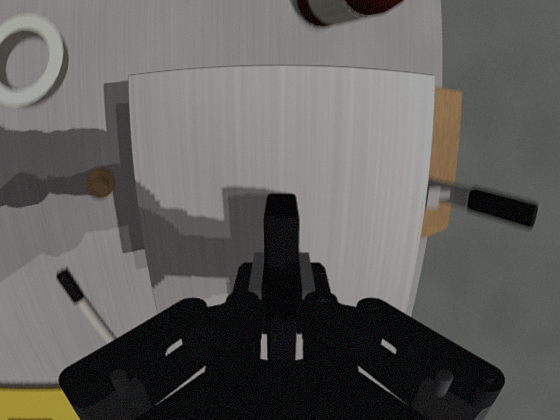

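```bash
python3 - <<'E'
from h import *
st();rel(b2w([0,0.0008,.14]),Rb)
E
```

```text
t 12.85 p [0.4921 0.0234 0.2515] q [ 0.16  0.16 -0.41  2.42  1.16  0.19 -1.34] F [ 0.   2.5 -3. ] open 0.148
d [0.008  0.0076 0.1677] w [-0.0042 -0.0005  0.0017]  |mm,deg| 100.9 0.8
```

send_rows:
  plan:
    - {"dx": 0.008, "dy": 0.007, "dz": 0.04, "wx": -0.004, "wy": 0, "wz": 0.002, "claw": 0}
    - {"dx": 0.008, "dy": 0.007, "dz": 0.08, "wx": -0.004, "wy": 0, "wz": 0.002, "claw": 0}
    - {"dx": 0.008, "dy": 0.007, "dz": 0.12, "wx": -0.004, "wy": 0, "wz": 0.002, "claw": 0}
    - {"dx": 0.008, "dy": 0.007, "dz": 0.155, "wx": -0.004, "wy": 0, "wz": 0.002, "claw": 0}
    - {"dx": 0.008, "dy": 0.007, "dz": 0.168, "wx": -0.004, "wy": 0, "wz": 0.002, "claw": 0}

```text
clock: 13.35
position: [0.5433, 0.0284, 0.162]
ee_rot: [0.18, 0.686, 0.681, 0.181]
force: [-0.1, 0.2, -3.6]
opening: 0.151
```

```bash
python3 - <<'E'
from h import *
s,Rm=st(); print(w2b(s['position']))
rel(b2w([0,0.0008,.108]),Rb)
E
```

```text
t 13.35 p [0.5433 0.0284 0.162 ] q [ 0.17  0.42 -0.46  2.4   2.1   0.33 -2.26] F [-0.1  0.2 -3.6] open 0.151
[-0.00360384  0.00126772  0.13749358]
d [-0.0009  0.0063  0.0491] w [-0.0022 -0.0011  0.    ]  |mm,deg| 29.7 0.4
```

send_rows:
  plan:
    - {"dx": -0.001, "dy": 0.006, "dz": 0.02, "wx": -0.002, "wy": -0.001, "wz": 0, "claw": 0}
    - {"dx": -0.001, "dy": 0.006, "dz": 0.035, "wx": -0.002, "wy": -0.001, "wz": 0, "claw": 0}
    - {"dx": -0.001, "dy": 0.006, "dz": 0.049, "wx": -0.002, "wy": -0.001, "wz": 0, "claw": 0}
    - {"dx": -0.001, "dy": 0.006, "dz": 0.049, "wx": -0.002, "wy": -0.001, "wz": 0, "claw": 0}
    - {"dx": -0.001, "dy": 0.006, "dz": 0.049, "wx": -0.002, "wy": -0.001, "wz": 0, "claw": 0}

```text
clock: 13.85
position: [0.5605, 0.0277, 0.1381]
ee_rot: [0.183, 0.686, 0.681, 0.182]
force: [0.2, -0.1, -4.2]
opening: 0.147
```

```bash
cat > chk.py <<'E'
from h import *
import sys
n=sys.argv[1]
s,Rm=st(); print('tcp box',np.round(w2b(s['position']),4)); snap('wrist',n)
s2,_=st()
im,P=cloudw(n); T=(P-s['position'])@Rm
x,y,z=T[...,0],T[...,1],T[...,2]
m=(z>-.008)&(z<.015)&(abs(y)<.09)&(x>0)&(x<.13)
B=(P-BO)@BR
m=(abs(B[...,0])<.09)&(B[...,1]>0.01)&(B[...,1]<.12)&(abs(B[...,2]-float(sys.argv[2]))<.0055)
X=B[m]; c=np.linalg.lstsq(np.c_[X[:,:2],np.ones(len(X))],X[:,2],rcond=None)[0];print('plate box z=ax+by+c',np.round(c,4))
for a in(-.05,0,.05):
    k=m&(abs(B[...,0]-a)<.003);print('y edge at x',a,np.round(B[k][:,1].max(),4))
for a in(.03,.05,.07,.085):
    k=m&(abs(B[...,1]-a)<.003);print('x edges at y',a,np.round([B[k][:,0].min(),B[k][:,0].max()],4), np.round(np.median(B[k][:,2]),4))
E
python3 chk.py w13 .102; python3 - <<'E'
from h import *
rel(b2w([0,0.0008,.097]),Rb)
E
```

```text
t 13.85 p [0.5605 0.0277 0.1381] q [ 0.2   0.5  -0.49  2.39  2.17  0.39 -2.3 ] F [ 0.2 -0.1 -4.2] open 0.147
tcp box [-0.0007  0.0007  0.1082]
t 13.90 p [0.5607 0.0277 0.1385] q [ 0.2   0.5  -0.49  2.39  2.17  0.39 -2.3 ] F [ 0.6  0.5 -4. ] open 0.148
plate box z=ax+by+c [-0.0031  0.0011  0.1008]
y edge at x -0.05 0.0998
y edge at x 0 0.0994
y edge at x 0.05 0.0994
x edges at y 0.03 [-0.0759  0.0738] 0.1009
x edges at y 0.05 [-0.0758  0.0742] 0.1009
x edges at y 0.07 [-0.0761  0.0739] 0.1009
x edges at y 0.085 [-0.0761  0.0742] 0.101
d [0.0002 0.0006 0.0191] w [-0.0002 -0.      0.0001]  |mm,deg| 11.5 0.0
```

View pics/w13.png

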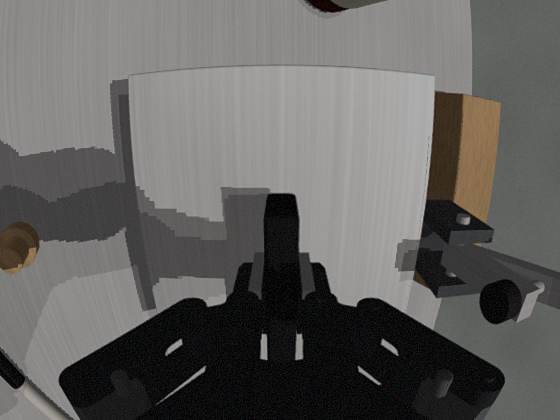

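send_rows:
  plan:
    - {"dx": 0, "dy": 0.001, "dz": 0.009, "wx": 0, "wy": 0, "wz": 0, "claw": 0}
    - {"dx": 0, "dy": 0.001, "dz": 0.018, "wx": 0, "wy": 0, "wz": 0, "claw": 0}
    - {"dx": 0, "dy": 0.001, "dz": 0.024, "wx": 0, "wy": 0, "wz": 0, "claw": 0}
    - {"dx": 0, "dy": 0.001, "dz": 0.029, "wx": 0, "wy": 0, "wz": 0, "claw": 0}
    - {"dx": 0, "dy": 0.001, "dz": 0.032, "wx": 0, "wy": 0, "wz": 0, "claw": 0}

```text
clock: 14.4
position: [0.5704, 0.0277, 0.1225]
ee_rot: [0.184, 0.685, 0.681, 0.182]
force: [-14.6, -1.6, 24.7]
opening: 0.147
```

```bash
python3 chk.py w14 .082
```

```text
t 14.40 p [0.5704 0.0277 0.1225] q [ 0.21  0.55 -0.51  2.38  2.2   0.43 -2.32] F [-14.6  -1.6  24.7] open 0.147
tcp box [0.0001 0.0007 0.0898]
t 14.45 p [0.5704 0.0277 0.1226] q [ 0.21  0.55 -0.51  2.38  2.2   0.43 -2.32] F [-3.3 -1.3  2.6] open 0.147
plate box z=ax+by+c [-0.0004  0.0014  0.0825]
y edge at x -0.05 0.0996
y edge at x 0 0.0998
y edge at x 0.05 0.0995
x edges at y 0.03 [-0.0751  0.0752] 0.0825
x edges at y 0.05 [-0.0751  0.0748] 0.0825
x edges at y 0.07 [-0.0755  0.0746] 0.0826
x edges at y 0.085 [-0.0755  0.0747] 0.0826
```

send_rows:
  plan:
    - {"dx": 0, "dy": 0, "dz": 0, "wx": 0, "wy": 0, "wz": 0, "claw": 0.2}
    - {"dx": 0, "dy": 0, "dz": 0, "wx": 0, "wy": 0, "wz": 0, "claw": 0.35}
    - {"dx": 0, "dy": 0, "dz": 0, "wx": 0, "wy": 0, "wz": 0, "claw": 0.5}
    - {"dx": 0, "dy": 0, "dz": 0, "wx": 0, "wy": 0, "wz": 0, "claw": 0.5}
    - {"dx": 0, "dy": 0, "dz": 0, "wx": 0, "wy": 0, "wz": 0, "claw": 0.5}

```text
clock: 14.95
position: [0.5708, 0.0277, 0.1227]
ee_rot: [0.184, 0.685, 0.681, 0.182]
force: [-0.6, 0.3, -0.5]
opening: 0.504
```

send_rows:
  plan:
    - {"dx": 0, "dy": 0, "dz": -0.02, "wx": 0, "wy": 0, "wz": 0, "claw": 0.5}
    - {"dx": 0, "dy": 0, "dz": -0.06, "wx": 0, "wy": 0, "wz": 0, "claw": 0.5}
    - {"dx": 0, "dy": 0, "dz": -0.12, "wx": 0, "wy": 0, "wz": 0, "claw": 0.5}
    - {"dx": 0, "dy": 0, "dz": -0.18, "wx": 0, "wy": 0, "wz": 0, "claw": 0.5}
    - {"dx": 0, "dy": 0, "dz": -0.2, "wx": 0, "wy": 0, "wz": 0, "claw": 0.5}

```text
clock: 15.45
position: [0.51, 0.0283, 0.2294]
ee_rot: [0.185, 0.685, 0.68, 0.184]
force: [0.5, -0.7, -0.5]
opening: 0.5
```

```bash
python3 chk.py w15 .082;  python3 - <<'E'
from h import *
im,P=cloudw('w15'); B=(P-BO)@BR
m=(abs(B[...,0])<.11)&(B[...,1]>-.12)&(B[...,1]<.12)&(abs(B[...,2]-.082)<.0045)
X=B[m]; c=np.linalg.lstsq(np.c_[X[:,:2],np.ones(len(X))],X[:,2],rcond=None)[0];print(c,X.min(0),X.max(0))
m=(B[...,0]>.08)&(B[...,2]>.11)&(abs(B[...,1])<.03); X=B[m]
print('clamp',np.percentile(X,[1,50,99],axis=0))
d=X[:,[0,2]]-[.103,.094]; k=np.hypot(*d.T)>.08; a=np.arctan2(d[k,1],-d[k,0]); print('lever q',np.median(a)-.489,np.median(X[k][:,1]))
E
```

```text
t 15.45 p [0.51   0.0283 0.2294] q [-0.04  0.22 -0.2   2.43  1.68  0.16 -1.87] F [ 0.5 -0.7 -0.5] open 0.500
tcp box [0.0013 0.0009 0.2125]
t 15.50 p [0.5101 0.0284 0.23  ] q [-0.04  0.22 -0.2   2.43  1.68  0.16 -1.86] F [-0.6  0.7  1.2] open 0.497
plate box z=ax+by+c [-0.0005  0.0019  0.0824]
y edge at x -0.05 0.0996
y edge at x 0 0.0992
y edge at x 0.05 0.0996
x edges at y 0.03 [-0.0772  0.0722] 0.0824
x edges at y 0.05 [-0.0782  0.0718] 0.0826
x edges at y 0.07 [-0.0781  0.0715] 0.0826
x edges at y 0.085 [-0.0782  0.0717] 0.0826
[-0.00047467  0.00158469  0.08245313] [-0.07854436 -0.10023014  0.07758969] [0.1036395  0.09972844 0.08647998]
clamp [[ 0.09590705 -0.00866636  0.11211225]
 [ 0.14719051  0.00316729  0.15550338]
 [ 0.18608702  0.01036903  0.20012204]]
lever q 1.7229883322343258 0.0024303993930237075
```

View pics/w15.png

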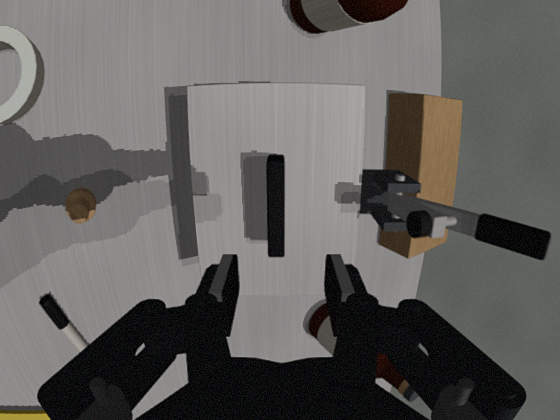

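```bash
python3 - <<'E'
from h import *
H=b2w([.103,0,.094]); print('hinge',H)
for q in (1.72,1.5,1.25,1.0,.75,.5,.25,.1,0):
    phi=.489+q; d=np.array([-np.cos(phi),0,np.sin(phi)]); n=np.array([np.sin(phi),0,np.cos(phi)])
    print(q,'end',np.round(b2w(np.array([.103,0,.094])+.135*d),3),'back contact@115',np.round(b2w(np.array([.103,0,.094])+.115*d+.007*n),4))
rel([.56,.028,.42],Rdown(BY))
E
```

```text
hinge [0.65739932 0.02626856 0.17760639]
1.72 end [0.673 0.026 0.312] back contact@115 [0.6775 0.0261 0.2911]
1.5 end [0.643 0.026 0.312] back contact@115 [0.6523 0.0263 0.2927]
1.25 end [0.61  0.027 0.304] back contact@115 [0.6239 0.0265 0.2879]
1.0 end [0.581 0.027 0.289] back contact@115 [0.5977 0.0267 0.2762]
0.75 end [0.556 0.027 0.266] back contact@115 [0.5752 0.0269 0.2583]
0.5 end [0.537 0.027 0.238] back contact@115 [0.5578 0.0271 0.2355]
0.25 end [0.526 0.027 0.206] back contact@115 [0.5466 0.0271 0.209 ]
0.1 end [0.523 0.027 0.186] back contact@115 [0.5431 0.0272 0.1921]
0 end [0.522 0.027 0.173] back contact@115 [0.5422 0.0272 0.1806]
d [-0.0004  0.2319 -0.2313] w [0.1686 0.0002 0.0004]  |mm,deg| 196.5 30.4
```

send_rows:
  plan:
    - {"dx": 0, "dy": 0.03, "dz": -0.08, "wx": 0.04, "wy": 0, "wz": 0, "claw": 0}
    - {"dx": 0, "dy": 0.08, "dz": -0.15, "wx": 0.08, "wy": 0, "wz": 0, "claw": 0}
    - {"dx": 0, "dy": 0.15, "dz": -0.2, "wx": 0.12, "wy": 0, "wz": 0, "claw": 0}
    - {"dx": 0, "dy": 0.21, "dz": -0.23, "wx": 0.15, "wy": 0, "wz": 0, "claw": 0}
    - {"dx": 0, "dy": 0.232, "dz": -0.231, "wx": 0.169, "wy": 0, "wz": 0, "claw": 0}

```text
clock: 16.0
position: [0.5403, -0.0136, 0.2952]
ee_rot: [0.191, 0.711, 0.671, 0.094]
force: [1.1, -0.3, 0.5]
opening: 0.002
```

```bash
python3 - <<'E'
from h import *
st()
rel([.73,.0275,.41],Rdown(BY))
E
```

```text
t 16.00 p [ 0.5403 -0.0136  0.2952] q [ 0.05  0.16 -0.27  2.21  0.61  0.47 -0.77] F [ 1.1 -0.3  0.5] open 0.002
d [ 0.0706  0.3642 -0.0606] w [ 0.1295  0.0436 -0.0157]  |mm,deg| 225.5 24.8
```

```bash
python3 - <<'E'
from h import *
rel([.56,.0275,.43],Rdown(BY))
E
```

```text
d [ 0.043   0.1175 -0.2014] w [ 0.1295  0.0436 -0.0157]  |mm,deg| 142.3 24.8
```

send_rows:
  plan:
    - {"dx": 0.043, "dy": 0.1175, "dz": -0.201, "wx": 0.13, "wy": 0.044, "wz": -0.016, "claw": 0}
    - {"dx": 0.043, "dy": 0.1175, "dz": -0.201, "wx": 0.13, "wy": 0.044, "wz": -0.016, "claw": 0}
    - {"dx": 0.043, "dy": 0.1175, "dz": -0.201, "wx": 0.13, "wy": 0.044, "wz": -0.016, "claw": 0}
    - {"dx": 0.043, "dy": 0.1175, "dz": -0.201, "wx": 0.13, "wy": 0.044, "wz": -0.016, "claw": 0}
    - {"dx": 0.043, "dy": 0.1175, "dz": -0.201, "wx": 0.13, "wy": 0.044, "wz": -0.016, "claw": 0}

```text
clock: 16.5
position: [0.5647, 0.0269, 0.4326]
ee_rot: [0.001, 0.71, 0.704, 0.002]
force: [0.7, 0.4, -0.3]
opening: 0.0
```

```bash
python3 - <<'E'
from h import *
st()
rel([.725,.0275,.42],Rdown(BY))
E
```

```text
t 16.50 p [0.5647 0.0269 0.4326] q [ 0.2   0.23 -0.4   1.71  0.09  1.22 -0.24] F [ 0.7  0.4 -0.3] open 0.000
d [0.0034 0.267  0.0222] w [ 0.0013 -0.0007 -0.0004]  |mm,deg| 160.8 0.3
```

send_rows:
  plan:
    - {"dx": 0.003, "dy": 0.267, "dz": 0.022, "wx": 0.001, "wy": 0, "wz": 0, "claw": 0}
    - {"dx": 0.003, "dy": 0.267, "dz": 0.022, "wx": 0.001, "wy": 0, "wz": 0, "claw": 0}
    - {"dx": 0.003, "dy": 0.267, "dz": 0.022, "wx": 0.001, "wy": 0, "wz": 0, "claw": 0}
    - {"dx": 0.003, "dy": 0.267, "dz": 0.022, "wx": 0.001, "wy": 0, "wz": 0, "claw": 0}
    - {"dx": 0.003, "dy": 0.267, "dz": 0.022, "wx": 0.001, "wy": 0, "wz": 0, "claw": 0}

```text
clock: 17.0
position: [0.7257, 0.0264, 0.4155]
ee_rot: [-0.002, 0.711, 0.703, -0.001]
force: [-0.2, 0.3, -1.2]
opening: 0.001
```

```bash
python3 - <<'E'
from h import *
st(); snap('scene','s16'); 
rel([.725,.0275,.275],Rdown(BY))
E
```

```text
t 17.00 p [0.7257 0.0264 0.4155] q [ 0.13  0.49 -0.37  1.37  0.17  1.32 -0.25] F [-0.2  0.3 -1.2] open 0.001
d [0.001 0.002 0.236] w [-0.0013 -0.0002 -0.0007]  |mm,deg| 141.6 0.3
```

View pics/s16.png

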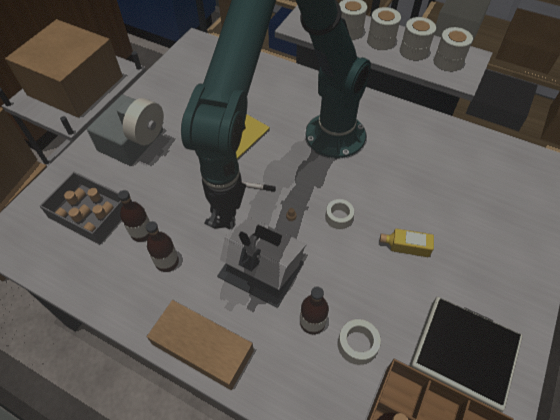

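send_rows:
  plan:
    - {"dx": 0.001, "dy": 0.002, "dz": 0.08, "wx": -0.001, "wy": 0, "wz": 0, "claw": 0}
    - {"dx": 0.001, "dy": 0.002, "dz": 0.16, "wx": -0.001, "wy": 0, "wz": 0, "claw": 0}
    - {"dx": 0.001, "dy": 0.002, "dz": 0.236, "wx": -0.001, "wy": 0, "wz": 0, "claw": 0}
    - {"dx": 0.001, "dy": 0.002, "dz": 0.236, "wx": -0.001, "wy": 0, "wz": 0, "claw": 0}
    - {"dx": 0.001, "dy": 0.002, "dz": 0.236, "wx": -0.001, "wy": 0, "wz": 0, "claw": 0}

```text
clock: 17.55
position: [0.7238, 0.0274, 0.2754]
ee_rot: [-0.001, 0.711, 0.704, -0.001]
force: [-0.2, 0.0, 1.2]
opening: 0.001
```

```bash
python3 - <<'E'
from h import *
st(); snap('wrist','w17')
E
```

```text
t 17.55 p [0.7238 0.0274 0.2754] q [ 0.12  0.57 -0.35  1.55  0.22  1.06 -0.29] F [-0.2  0.   1.2] open 0.001
```

View pics/w17.png

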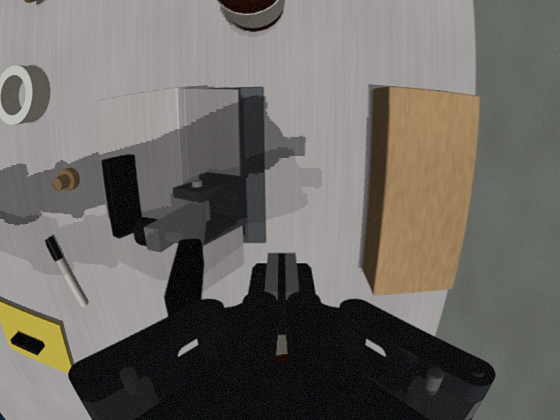

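send_rows:
  plan:
    - {"dx": 0, "dy": -0.031, "dz": -0.016, "wx": 0, "wy": 0, "wz": 0, "claw": 0}
    - {"dx": 0, "dy": -0.056, "dz": -0.016, "wx": 0, "wy": 0, "wz": 0, "claw": 0}
    - {"dx": 0, "dy": -0.076, "dz": -0.014, "wx": 0, "wy": 0, "wz": 0, "claw": 0}
    - {"dx": 0, "dy": -0.098, "dz": -0.011, "wx": 0, "wy": 0, "wz": 0, "claw": 0}
    - {"dx": 0, "dy": -0.123, "dz": -0.008, "wx": 0, "wy": 0, "wz": 0, "claw": 0}

```text
clock: 18.1
position: [0.6566, 0.0292, 0.288]
ee_rot: [0.005, 0.711, 0.703, 0.007]
force: [4.6, -0.5, 3.9]
opening: 0.003
```

```bash
cat > cl.py <<'E'
from h import *
import sys
n=sys.argv[1]
s,_=st(); snap('wrist',n); im,P=cloudw(n); B=(P-BO)@BR
m=(abs(B[...,1])<.012)&(B[...,2]>.09); X=B[m]
d=X[:,[0,2]]-[.103,.094]; r=np.hypot(*d.T); dark=im[m].max(1)<60
k=(r>.03)&(r<.14)
h,e=np.histogram(np.arctan2(d[k,1],-d[k,0])-.489,bins=np.arange(-.4,2.2,.1)); print([(round(float(a),1),int(b)) for a,b in zip(e,h) if b>30])
E
python3 cl.py w18
```

```text
t 18.10 p [0.6566 0.0292 0.288 ] q [ 0.15  0.46 -0.37  1.72  0.2   0.98 -0.31] F [ 4.6 -0.5  3.9] open 0.003
[(-0.4, 186), (-0.3, 279), (0.6, 70), (0.7, 162), (0.8, 188), (0.9, 213), (1.0, 449), (1.1, 161), (1.2, 48), (1.3, 434), (1.4, 1873), (1.5, 693), (1.6, 359)]
```

View pics/w18.png

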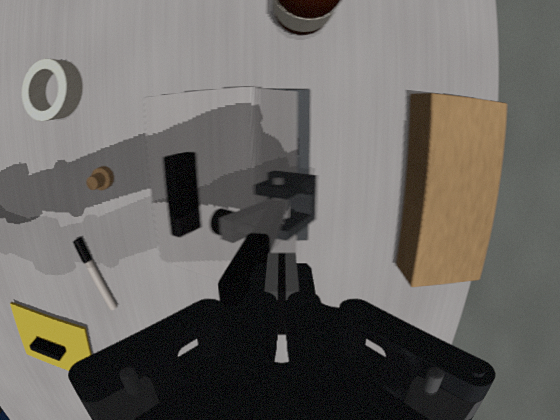

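send_rows:
  plan:
    - {"dx": -0.002, "dy": -0.019, "dz": 0.008, "wx": 0, "wy": 0, "wz": 0, "claw": 0}
    - {"dx": -0.003, "dy": -0.044, "dz": 0.015, "wx": 0, "wy": 0, "wz": 0, "claw": 0}
    - {"dx": -0.003, "dy": -0.069, "dz": 0.023, "wx": 0, "wy": 0, "wz": 0, "claw": 0}
    - {"dx": -0.003, "dy": -0.094, "dz": 0.037, "wx": 0, "wy": 0, "wz": 0, "claw": 0}
    - {"dx": -0.003, "dy": -0.114, "dz": 0.053, "wx": 0, "wy": 0, "wz": 0, "claw": 0}

```text
clock: 18.65
position: [0.5884, 0.0291, 0.2579]
ee_rot: [0.007, 0.71, 0.704, 0.009]
force: [5.7, 0.3, 1.1]
opening: -0.001
```

```bash
python3 cl.py w19
```

```text
t 18.65 p [0.5884 0.0291 0.2579] q [ 0.16  0.4  -0.38  1.9   0.2   0.85 -0.33] F [5.7 0.3 1.1] open -0.001
[(-0.4, 185), (-0.3, 410), (-0.0, 80), (0.1, 116), (0.2, 148), (0.3, 157), (0.4, 382), (0.5, 32), (0.7, 951), (0.8, 2785), (0.9, 627), (1.0, 652), (1.1, 127), (1.2, 132), (1.3, 59)]
```

View pics/w19.png

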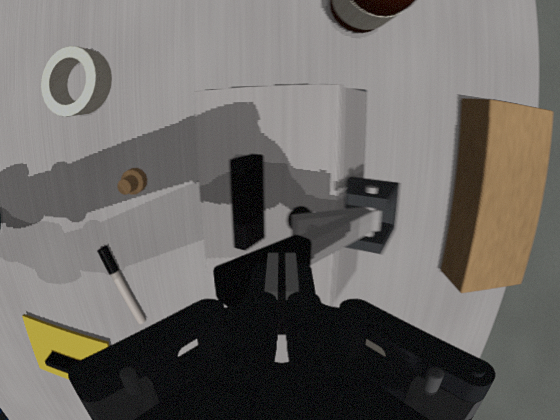

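send_rows:
  plan:
    - {"dx": -0.003, "dy": -0.014, "dz": 0.017, "wx": 0, "wy": 0, "wz": 0, "claw": 0}
    - {"dx": -0.003, "dy": -0.026, "dz": 0.037, "wx": 0, "wy": 0, "wz": 0, "claw": 0}
    - {"dx": -0.003, "dy": -0.036, "dz": 0.058, "wx": 0, "wy": 0, "wz": 0, "claw": 0}
    - {"dx": -0.003, "dy": -0.044, "dz": 0.082, "wx": 0, "wy": 0, "wz": 0, "claw": 0}
    - {"dx": -0.003, "dy": -0.051, "dz": 0.102, "wx": 0, "wy": 0, "wz": 0, "claw": 0}

```text
clock: 19.2
position: [0.5567, 0.0284, 0.1955]
ee_rot: [0.006, 0.71, 0.704, 0.008]
force: [2.4, 1.0, 2.9]
opening: -0.004
```

```bash
python3 cl.py w20
```

```text
t 19.20 p [0.5567 0.0284 0.1955] q [ 0.14  0.44 -0.36  2.02  0.24  0.7  -0.38] F [2.4 1.  2.9] open -0.004
[(-0.4, 350), (-0.3, 956), (-0.2, 127), (-0.0, 207), (0.1, 2481), (0.2, 2854), (0.3, 473), (0.4, 352), (0.5, 862), (0.6, 489), (0.7, 582), (0.8, 1067), (0.9, 1129), (1.0, 1597), (1.1, 1411), (1.2, 223)]
```

View pics/w20.png

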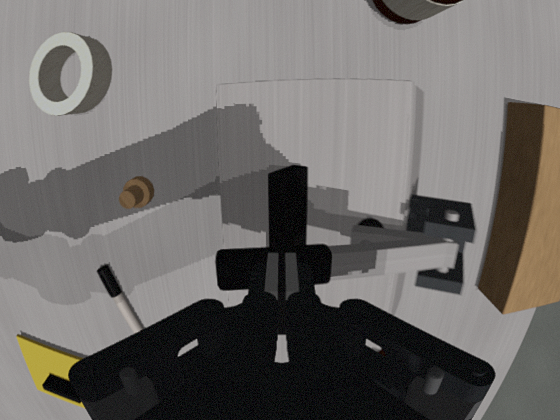

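send_rows:
  plan:
    - {"dx": -0.002, "dy": -0.002, "dz": 0.012, "wx": 0, "wy": 0, "wz": 0, "claw": 0}
    - {"dx": -0.002, "dy": -0.003, "dz": 0.02, "wx": 0, "wy": 0, "wz": 0, "claw": 0}
    - {"dx": -0.002, "dy": -0.003, "dz": 0.025, "wx": 0, "wy": 0, "wz": 0, "claw": 0}
    - {"dx": -0.002, "dy": -0.003, "dz": 0.028, "wx": 0, "wy": 0, "wz": 0, "claw": 0}
    - {"dx": -0.002, "dy": -0.003, "dz": 0.03, "wx": 0, "wy": 0, "wz": 0, "claw": 0}

```text
clock: 19.75
position: [0.5546, 0.0279, 0.1809]
ee_rot: [0.006, 0.71, 0.704, 0.006]
force: [-11.3, 0.7, 42.9]
opening: -0.002
```

```bash
python3 cl.py w21
```

```text
t 19.75 p [0.5546 0.0279 0.1809] q [ 0.13  0.46 -0.35  2.04  0.25  0.67 -0.39] F [-11.3   0.7  42.9] open -0.002
[(-0.4, 616), (-0.3, 501), (-0.1, 643), (-0.0, 4071), (0.1, 1340), (0.2, 380), (0.3, 323), (0.4, 1132), (0.5, 477), (0.6, 813), (0.7, 972), (0.8, 998), (0.9, 1416), (1.0, 1447), (1.1, 523)]
```

The stop is reached: the force jumped to 43 N, and the tip height of 0.181 m matches q = 0. Next I'll lift straight off.

send_rows:
  plan:
    - {"dx": 0, "dy": 0, "dz": -0.02, "wx": 0, "wy": 0, "wz": 0, "claw": 0}
    - {"dx": 0, "dy": 0, "dz": -0.08, "wx": 0, "wy": 0, "wz": 0, "claw": 0}
    - {"dx": 0, "dy": 0, "dz": -0.15, "wx": 0, "wy": 0, "wz": 0, "claw": 0}
    - {"dx": 0, "dy": 0, "dz": -0.22, "wx": 0, "wy": 0, "wz": 0, "claw": 0}
    - {"dx": 0, "dy": 0, "dz": -0.28, "wx": 0, "wy": 0, "wz": 0, "claw": 0}

```text
clock: 20.3
position: [0.5512, 0.0276, 0.3514]
ee_rot: [0.006, 0.71, 0.704, 0.006]
force: [0.1, -0.4, -1.2]
opening: 0.003
```

send_rows:
  plan:
    - {"dx": -0.1, "dy": 0, "dz": -0.03, "wx": 0, "wy": 0, "wz": 0, "claw": 0}
    - {"dx": -0.18, "dy": 0, "dz": -0.03, "wx": 0, "wy": 0, "wz": 0, "claw": 0}
    - {"dx": -0.25, "dy": 0, "dz": -0.03, "wx": 0, "wy": 0, "wz": 0, "claw": 0}
    - {"dx": -0.25, "dy": 0, "dz": -0.03, "wx": 0, "wy": 0, "wz": 0, "claw": 0}
    - {"dx": -0.25, "dy": 0, "dz": -0.03, "wx": 0, "wy": 0, "wz": 0, "claw": 0}

```text
clock: 20.8
position: [0.5487, -0.1247, 0.3691]
ee_rot: [0.005, 0.712, 0.702, 0.005]
force: [0.5, 1.0, -0.6]
opening: 0.001
```

```bash
python3 - <<'E'
from h import *
st(); snap('wrist','w22'); snap('top','t22'); snap('scene','s22')
im,P=cloudw('w22'); B=(P-BO)@BR
m=(abs(B[...,0])<.09)&(abs(B[...,1])<.12)&(abs(B[...,2]-.082)<.0045)&(abs(B[...,1])>.03)
X=B[m]; c=np.linalg.lstsq(np.c_[X[:,:2],np.ones(len(X))],X[:,2],rcond=None)[0];print('lid plane',c,np.percentile(X,[.2,99.8],axis=0))
m=(abs(B[...,1])<.012)&(B[...,2]>.12)&(B[...,0]<.04); X=B[m]
d=X[:,[0,2]]-[.103,.094]; r=np.hypot(*d.T); k=(r>.085)&(r<.13)
# top surface offset 7mm
a=np.arctan2(d[k,1],-d[k,0])-.489-np.arcsin(.007/r[k]); print('q',np.percentile(a,[5,50,95]),k.sum())
E
```

```text
t 20.80 p [ 0.5487 -0.1247  0.3691] q [ 0.42  0.26 -0.34  1.82  0.1   1.07  0.03] F [ 0.5  1.  -0.6] open 0.001
lid plane [-0.00121432  0.00134979  0.08255982] [[-0.07745395 -0.09990115  0.07844716]
 [ 0.07239368  0.07071381  0.08511017]]
q [-0.04969477  0.0016001   0.01504144] 894
```

View pics/w22.png

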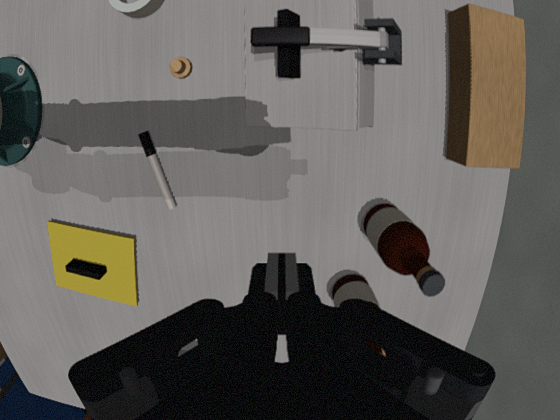

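View pics/t22.png

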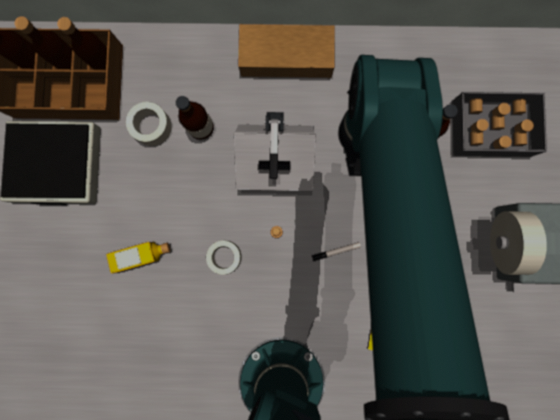

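View pics/s22.png

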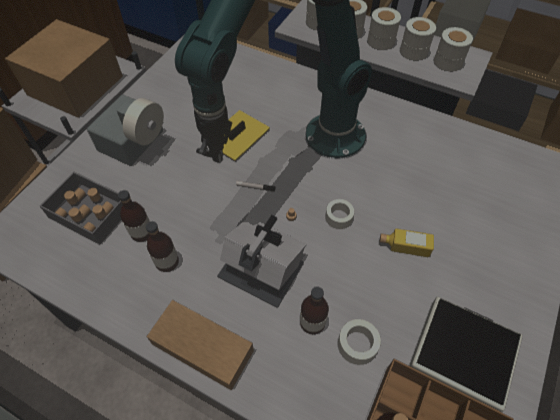

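The clamp is down (q ≈ 0.00), with its lever across the lid at top (274,150). The lid is flat and centred about 2.5 mm down-slope, and the bystanders are in place. The arm is clear, so I'm handing in.

```bash
python3 -c "
from bench import manip
print(manip.hand_in()); print(manip.get_state()['clock'])"
```

```text
the job is handed in; nothing more can be done
None
the job is handed in; nothing more can be done
```

The job is finished and handed in at about 21 s of the 72 s allowed. The bottle is in the bay, the lid is home and the clamp is fully down. No verdict was reported.

My last checks:

- **Bottle:** It lay flat on the box floor between the ribs, about 5 mm down-slope and 2–4 mm along from centre, under 0.01 rad out by the wrist camera. This was measured before the lid went on. The top camera gave a spread of readings, about 7 mm across by its top face and a poor fit for the whole bottle, because the arm partly hid it.
- **Lid:** It is home, with its plate top at 82.5 mm against a nominal 82, flat within 0.002 rad. It slid about 2.5–3 mm down-slope when released, inside the 6 mm allowed.
- **Clamp:** It was pushed to its stop, where the force peaked at about 44 N through the fingertips. With the tool off it measured about 0.00 rad. I had no way to measure the foot's force on the lid directly.
- **Other objects:** In the final pictures I saw none of the bystanders shifted or knocked over. I checked this by eye only. The arm hid two tall bottles in the top view, but the other camera showed both standing.

The first move call was refused because it left out the zero-turn numbers, and nothing moved.

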